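# Reload the pot leak tester

## Robot

A 7-joint arm with a two-finger parallel gripper is mounted at the origin on the work surface. World frame = base frame: x ahead of the robot, y to its left, z up, the work surface at z = 0. Lengths are in m, angles in rad, forces in N, time in s.
With the tool pointing down it reaches from about 0.4 to 0.875 m from the base axis. Payload 6.5 kg.
Tool frame: the origin (TCP) lies at the very end of the fingers, on their centre line; the grasp point (between the pads) lies 19 mm behind it; z points along the fingers, y is the line along which they close (so a half turn about z gives the same grasp; the last joint's range is limited). The gripper opens to 85 mm and grips with 20 to 120 N. Pads are 22 mm wide; open, the fingers measure 114 mm over their backs; the gripper's body (76 mm by 85 mm) begins 54 mm behind the grasp point. The pads swing forward as they close: fully open they stand 13 mm farther back than shut.
Start: joints at [-1.22, 0.536, -0.004, 1.538, 0.003, 1.067, -0.071], TCP at [0.263, 0.594, 0.231] pointing down, gripper open.
Joint ranges: [-2.7, 2.7], [-0.37, 2.16], [-1.27, 1.26], [0.24, 2.4], [-1.31, 4.45], [0.19, 1.91], [-2.76, 2.76]. Speed limits (rad/s): [2.39, 2.39, 3.14, 3.14, 3.14, 3.14, 3.14].

## Interface

Orientations are given as [roll, pitch, yaw] about the fixed x, y, z axes, in that order (R = Rz(yaw) Ry(pitch) Rx(roll)).
In Python, from workcell import arm gives the robot as it stands.
- The arm moves only by the shell command python3 -m jog 'ROWS' [FORCE]. ROWS is text: rows parted by semicolons, each of 7 numbers parted by spaces: the shift along the tool's x, y, z in units of 60 mm (1.0 is 60 mm), then the turn, a rotation vector about the tool's x, y, z in units of 10 degrees (1.0 is 10 degrees), then the finger opening in mm, from 0 to 85.4. In form: tx ty tz wx wy wz jaw; .... A call has 1 to 12 rows; each row is the pose to reach, as a shift and turn from the pose commanded when the call began, along the tool's axes at that moment; what a row does not reach only later rows make up. A row lasts 1/8 s, in which the tool goes at most 62.5 mm and 10.7 degrees, less where a joint would pass 70% of its speed; a pose out of reach is approached as far as the arm can. A call with a gripper value outside its range is refused whole. The fingers move at their own pace and stop on an object; FORCE is the grip in N (left out, the last holds). Time passes only in rows, so rows that repeat a pose let the fingers close. It gives the time, the measured TCP pose, the force, the opening and the grip force at its end, in the units of the state.
- arm.get_obs(): the state, without advancing time (a new reading comes with each control period).
- arm.camera(name): name is "side" or "top"; returns a dict with "image" (480x640x3 uint8, blue, green, red), "depth" (480x640 float32, m along the optical axis (not along the pixel's ray), 0 where there is no reading), "camera_matrix" (3x3 intrinsics, pixels), "position" and "rotation" of the camera in the world. Camera axes: x right, y up, looking along -z (the intrinsics and any distortion apply to the point x, -y, -z); pixel columns grow to the right and rows downward; lengths in m; the calibration is good to about 2 mm. A picture is of the moment at which its call begins.
- arm.finish_job(): hands the job in; it is judged then, once.
Trained networks look in the newest picture that a camera, given by its name, has taken for a name from the list of things; names that differ only in an ending like _2 or _b are one class to them, and where a whole thing is asked for, a point or a joint stands for the part that bears it (a point fixed in the world has none). Each returns a list of dicts, best first, with "p" (0 to 1); they miss things now and then, are a little off and sometimes report something else, mostly with a low value. They report only what shows in the picture. A call takes as long as a camera call. They do not tell look-alikes from the thing itself.
- arm.find_in(camera, query): "box" ([left, top, right, bottom] in pixels, round what is visible of it).
- arm.trace(camera, query): "region" (480x640 bool, what is visible of it) and "box" ([left, top, right, bottom] in pixels, round what is visible of it).
- arm.pinpoint(camera, query): "at" ([column, row] in pixels: a listed point, or the origin of a listed thing).
The state is a dict: "time_s": time; "joints": joint angles; "joint_vel": joint speeds; "joint_torque": joint torques, N m; "eef_pos": TCP position; "orientation": TCP orientation; "wrist_force": force on the tool from outside, world axes, zero at the start; "ft_torque": the same for the moment, N m; "width": finger opening in m; "gripper_force": force on a finger pad.
Only numpy, scipy, OpenCV 4.12 (cv2) and the standard library are available. Lean on these libraries where they do the work, as an engineer would, in place of code of your own. Each camera call takes 0.05 s, during which the arm holds its last target. There are 200 camera calls.

## Task

Change over the leak-test jig: open its clamp bar, move the tested pot out of it into the white tray, still standing mouth-down, and turn over every square pot that stands mouth-up on the mat so that it sits mouth-down, flat and centred, on a gasket of the jig, one to a gasket. When all are in, shut the clamp bar fully down over them. Leave the pot already in the tray and the round things on the bench where they stand.

Things in the scene. Friction and masses are not known exactly. Their poses are not given: they have to be found in the camera images.
- pot1: Untested square white plastic pot, open at one end: 54 x 54 mm outside, 66 mm tall, 3 mm walls and bottom, about 50 g. Origin: centre of the outside of its closed bottom; z points from bottom to mouth, x and y square to its flat sides. Starts mouth-up on the mat between robot and jig. Two or three such pots are present; an absent one reads None from the start.
- pot2: Another untested pot, the same as pot1; may be absent.
- pot3: Another untested pot, the same as pot1; may be absent.
- tested1: Tested pot: same kind and size as pot1, but starting mouth-down in the jig, under the shut clamp bar (this one in bay1). Its frame differs: origin at the centre of its mouth, z from mouth to bottom (up while it is mouth-down). Of tested1 to tested3 only one is present; the others read None from the start.
- tested2: The same as tested1 (same frame) but, if present, starting in bay2.
- tested3: The same as tested1 (same frame) but, if present, starting in bay3.
- jig: Leak-test jig, fixed: flat aluminium base plate 170 x 380 mm, 15 mm thick. Origin: under the middle bay's centre, on the table; x to its back (away from the robot), y along the row of three bays, 110 mm apart. A bay is a black gasket, 76 mm square, let in flush with the plate. The plate reaches 65 mm in front of the bay centres. Hinge posts at x 85, y +-172 mm, tops 109 mm above the table.
- bay1 (a point): Centre of bay 1's gasket, on its top face, 15 mm above the table, at y = -110 mm in the jig frame.
- bay2 (a point): Centre of bay 2's gasket, on its top face, 15 mm above the table, in the middle of the row.
- bay3 (a point): Centre of bay 3's gasket, on its top face, 15 mm above the table, at y = +110 mm in the jig frame.
- hinge (a point): Middle of the clamp bar's hinge axis, which runs along the jig's y: 85 mm behind the bay centres, 95 mm above the table.
- handle (a point): Middle of the clamp bar's handle: a black round bar 13 mm thick, 134 mm long along the jig's y, 136 mm from the hinge axis. Shut, it lies 50 mm in front of the bay centres, 111 mm above the table, with 30 mm free between it and the steel cross beam behind. It opens up and back over the hinge. Pinched across from above, it turns in the fingers.
- clamp (a joint): Clamp bar's hinge angle in rad: 0 shut (bar level over the bays, its rubber pads 1.5 mm above the bottoms of mouth-down pots), growing as the handle is raised, 1.57 upright, 1.8 the stop, leaning back. The hinge is stiff: the bar stays where it is left; about 6 N at the handle moves it.
- tray: Shallow white plastic tray for tested pots, fixed, 220 (x) x 150 (y) x 22 mm outside, walls and floor 4 mm, to the right of the jig. Origin: centre of the underside; z up.
- oldpot: A pot tested earlier, standing mouth-down at the far (+x) end of the tray, about 58 mm from its centre; same size and frame as tested1. It stays where it is.
- ipa: Plastic bottle, 60 mm across, 150 mm tall, standing on the left. Not part of the job. Origin: centre of its underside.
- jar: Round glass jar with a black lid, 52 mm across, 55 mm tall, standing near on the right. Not part of the job. Origin: centre of its underside.
- cup: Round steel cup, 66 mm across, 50 mm tall, standing near on the left. Not part of the job. Origin: centre of its underside.
- roll: Roll of paper tape lying flat at the far right of the mat's near edge, 56 mm across, 19 mm high. Not part of the job. Origin: centre of its underside.
There are look-alikes about, which are no part of the job. Leave any blue or red look-alike of the pot2 alone.

How it is judged:
By the outcome, as a careful person would: the job done as asked, in the order asked, and still so for the second after the job is handed in, with the robot touching nothing.
Of pot1, pot2, pot3 only 2 to 3 are there at a start; the rules pass over those that are not, and their reading is None.
Of tested1, tested2, tested3 only 1 to 1 are there at a start; the rules pass over those that are not, and their reading is None.
At some moment in a run one of pot1, pot2, pot3 may be knocked a few centimetres aside while the robot is not near it.
Once in a run the grip may slacken for a moment while it holds something.
It also fails if it takes over 210 s, if anything falls off the work surface, if the arm or the gripper's body presses on something with over 40 N, if the wrist force passes 120 N, or if a joint passes its speed limit or range.

## Working session

There is one attempt and no reset: what is moved stays moved. The work goes in short steps, Python scripts to look and compute and a shell command to move; the robot and the scene stay as the last step left them, time stands still between calls to the robot, and variables do not carry over. Pictures are saved under pics/ and viewed, at most 14 in all, crops included, and the job is handed in when it is done.

```bash
ls; mkdir -p pics; python3 - <<'E'
from workcell import arm
import cv2,numpy as np
for n in("side","top"):
    c=arm.camera(n); cv2.imwrite(f"pics/{n}0.png",c["image"]); np.savez(f"{n}0.npz",**{k:c[k] for k in c})
    print(n,c["position"],np.round(c["rotation"],3).tolist(),c["camera_matrix"].tolist(),[k for k in c])
o=arm.get_obs();print(o["time_s"],o["eef_pos"],o["orientation"],o["width"])
E
```

```text
pics
side [ 0.36582813 -0.74811738  0.98877967] [0.725, -0.019, -0.168] [[440.4264664817079, 0.0, 321.4771452165772], [0.0, 440.4264664817079, 238.32802843054503], [0.0, 0.0, 1.0]] ['image', 'depth', 'camera_matrix', 'position', 'rotation']
top [0.30589482 0.00485427 1.71989224] [0.128, -0.004, -1.55] [[601.0535812747562, 0.0, 331.26419982074816], [0.0, 601.0535812747562, 242.0935081138002], [0.0, 0.0, 1.0]] ['image', 'depth', 'camera_matrix', 'position', 'rotation']
0.1 [0.26290215 0.59382745 0.23050436] [-3.14000691e+00  1.09970201e-04  2.72493009e+00] 0.08571930625457425
```

View pics/side0.png

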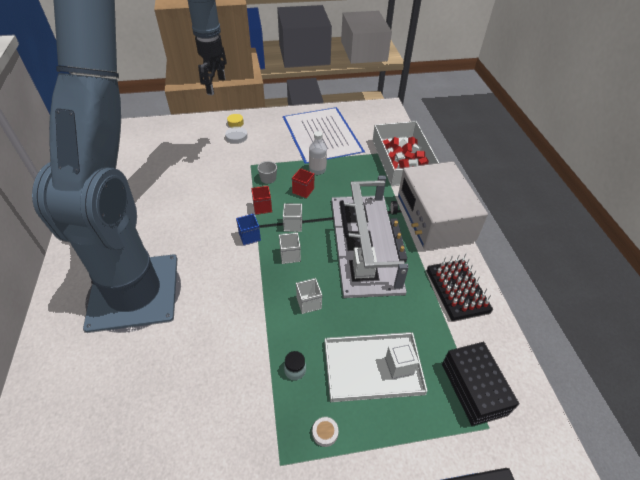

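View pics/top0.png

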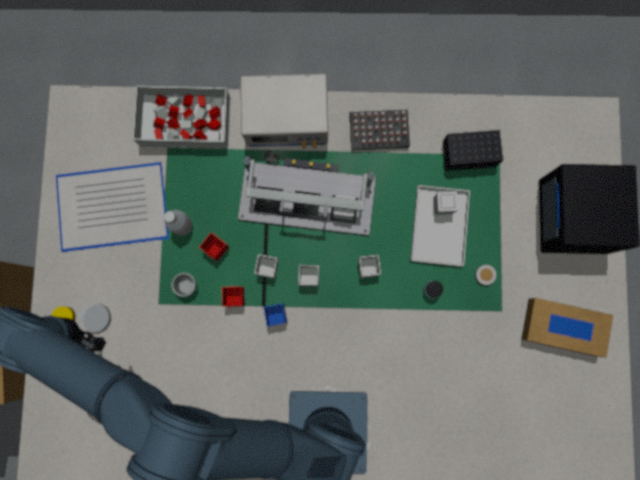

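Side view: three white mouth-up pots at (292,217), (290,248), (309,296); the tested pot is under the bar at (365,262), i.e. in bay1; the tray is at (375,365) with oldpot in it. The top view agrees: pots at (266,267), (309,276), (370,267), jig centre about (308,195).

```bash
cat > h.py <<'E'
import numpy as np,cv2
from scipy.spatial.transform import Rotation as R
from workcell import arm
def cloud(c):
    K=c["camera_matrix"];d=c["depth"];v,u=np.mgrid[:480,:640]
    p=np.stack([(u-K[0,2])/K[0,0]*d,-(v-K[1,2])/K[1,1]*d,-d],-1)
    P=p@R.from_euler("xyz",c["rotation"]).as_matrix().T+c["position"]
    P[d<=0]=np.nan
    return P
def ray(c,uv):
    K=c["camera_matrix"];p=np.array([(uv[0]-K[0,2])/K[0,0],-(uv[1]-K[1,2])/K[1,1],-1])
    return R.from_euler("xyz",c["rotation"]).as_matrix()@p
def tri(c1,u1,c2,u2):
    a,b=ray(c1,u1),ray(c2,u2);s=np.linalg.lstsq(np.c_[a,-b],c2["position"]-c1["position"],rcond=None)[0]
    p,q=c1["position"]+s[0]*a,c2["position"]+s[1]*b
    return (p+q)/2,np.linalg.norm(p-q)
def onz(c,uv,z):
    r=ray(c,uv);return c["position"]+r*(z-c["position"][2])/r[2]
def rect(pts):
    (cx,cy),(w,h),a=cv2.minAreaRect(pts[:,:2].astype(np.float32)*1000)
    return np.round([cx,cy,w,h,a],1)
E
python3 - <<'E'
from h import *
C={n:dict(np.load(f"{n}0.npz")) for n in("side","top")}
S={n:cloud(C[n]) for n in C}
def near(P,x,y,r,z0,z1):
    m=(np.hypot(P[...,0]-x,P[...,1]-y)<r)&(P[...,2]>z0)&(P[...,2]<z1);return P[m]
for n,l in(("top",[(266,267),(309,276),(370,267),(446,202),(433,289),(185,285),(178,222),(486,274),(214,247),(233,296),(276,315)]),):
    for u,v in l:
        p=onz(C[n],(u,v),.06);
        for k in S:
            q=near(S[k],p[0],p[1],.06,.03,.2)
            if len(q):
                z=np.percentile(q[:,2],97);t=q[q[:,2]>z-.012];print((u,v),k,np.round(p[:2],3),"ztop",round(z,4),rect(t),len(t))
for q in("handle","hinge","jig","bay1","bay2","bay3","pot1","tray","oldpot","tested1"):
    for n in C:
        print(q,n,[(np.round(d["at"],1).tolist(),round(d["p"],2)) for d in arm.pinpoint(n,q)][:5])
E
```

```text
(266, 267) side [0.447 0.181] ztop 0.0668 [452.  179.2  60.6  53.4  81.8] 137
(266, 267) top [0.447 0.181] ztop 0.0717 [450.1 181.8  54.9  53.9  80.6] 95
(309, 276) side [0.425 0.062] ztop 0.0672 [428.8  61.6  54.3  59.3   0.9] 149
(309, 276) top [0.425 0.062] ztop 0.0719 [427.3  62.9  55.5  52.9   0.9] 84
(370, 267) side [ 0.453 -0.107] ztop 0.0674 [ 458.2 -108.6   54.1   57.4    7.8] 186
(370, 267) top [ 0.453 -0.107] ztop 0.0706 [ 456.4 -106.    54.9   55.1    8. ] 93
(446, 202) side [ 0.641 -0.318] ztop 0.0727 [ 642.8 -322.4   55.4   56.4    2.4] 585
(446, 202) top [ 0.641 -0.318] ztop 0.0766 [ 640.6 -319.9   55.1   55.7    2.9] 351
(433, 289) side [ 0.396 -0.281] ztop 0.0574 [ 398.3 -290.4   45.9   44.9   63.7] 329
(433, 289) top [ 0.396 -0.281] ztop 0.0618 [ 396.4 -286.9   44.8   45.2   45.1] 195
(185, 285) side [0.393 0.403] ztop 0.0515 [395.2 406.6  62.3  67.1  17.1] 120
(185, 285) top [0.393 0.403] ztop 0.0558 [394.2 409.6  63.8  63.3  74.5] 116
(178, 222) side [0.568 0.431] ztop 0.1496 [568.9 431.8  32.5  22.7  80.8] 55
(178, 222) top [0.568 0.431] ztop 0.1529 [568.  431.6 
[... 1133 characters left out ...]
8], 0.61)]
bay3 side [([365.3, 267.9], 0.85), ([359.7, 236.8], 0.67), ([355.8, 211.9], 0.61)]
bay3 top [([261.8, 197.7], 0.69), ([306.1, 202.0], 0.62), ([345.5, 211.8], 0.61)]
pot1 side [([292.2, 253.5], 0.95), ([251.6, 237.6], 0.83), ([292.1, 226.7], 0.79), ([301.6, 190.6], 0.68), ([259.6, 204.1], 0.61)]
pot1 top [([236.2, 297.4], 0.98), ([268.5, 264.3], 0.92), ([275.8, 311.6], 0.9), ([309.8, 273.7], 0.84), ([368.7, 263.9], 0.82)]
tray side [([374.6, 365.2], 0.82)]
tray top [([441.1, 225.3], 0.69)]
oldpot side [([400.2, 369.5], 0.56), ([292.9, 252.9], 0.25)]
oldpot top [([441.8, 205.8], 0.92)]
tested1 side [([364.4, 268.5], 0.63), ([294.1, 254.6], 0.59)]
tested1 top [([342.8, 205.5], 0.81)]
```

```bash
python3 - <<'E'
from h import *
C={n:dict(np.load(f"{n}0.npz")) for n in("side","top")}
S={n:cloud(C[n]) for n in C}
for n in C:
    P=S[n]; g=(P[...,0]>.4)&(P[...,0]<.9)&(P[...,1]>-.2)&(P[...,1]<.35)
    dz=.005 if n=="top" else .001
    q=P[g]
    print(n,"mat z",np.nanmedian(q[(q[:,2]<.012)][:,2]))
    m=g&(np.abs(P[...,2]-.015-dz)<.006)
    m=cv2.morphologyEx(m.astype(np.uint8),cv2.MORPH_OPEN,np.ones((3,3)))
    k,l,st,_=cv2.connectedComponentsWithStats(m); print(st[1:][st[1:,4]>80].tolist())
    lab=1+np.argmax(st[1:,4]); print("plate",rect(P[l==lab]),np.median(P[l==lab][:,2]))
    # posts / handle / pads at heights
    for z0,z1,s in((.095,.13,"bar"),):
        m=g&(P[...,2]>z0)&(P[...,2]<z1); q=P[m]; print(s,rect(q),len(q))
    a=.5
    for lo,hi in((.55,.60),(.60,.64),(.64,.68)):
        m=g&(P[...,2]>.06)&(P[...,2]<.13)&(P[...,0]>lo)&(P[...,0]<hi);q=P[m]
        if len(q): print(lo,hi,np.round(np.percentile(q,[2,50,98],axis=0),3).tolist(),len(q))
    # handle: dark pixels
    im=C[n]["image"].max(-1)
    uv=(343,217) if n=="side" else (302,216)
    if n=="top":
        m=g&(P[...,2]>.10)&(P[...,0]<.61)&(P[...,0]>.5);print("handle",rect(P[m]),np.median(P[m][:,2]),m.sum())
    cv2.imwrite(f"pics/{n}z.png",cv2.resize(C[n]["image"][150:320,220:420] if n=="side" else C[n]["image"][140:300,220:400],None,fx=4 if n=="top" else 3.5,fy=4 if n=="top" else 3.5,interpolation=2)[:600,:800])
    t=S[n]; m=(t[...,0]>.45)&(t[...,0]<.75)&(t[...,1]<-.22)&(t[...,1]>-.45)&(t[...,2]>.012)&(t[...,2]<.032);print("tray",rect(t[m]))
E
```

```text
side mat z 0.00027618552644448346
[[332, 197, 74, 99, 2184], [362, 196, 38, 66, 1490], [345, 206, 13, 28, 260]]
plate [654.4  73.  384.  169.6  84.4] 0.014662006611961598
bar [736.7  70.4 373.3 326.5  90. ] 3635
0.55 0.6 [[0.575, -0.058, 0.061], [0.587, 0.043, 0.115], [0.599, 0.14, 0.121]] 250
0.6 0.64 [[0.601, -0.087, 0.071], [0.625, -0.006, 0.103], [0.639, 0.193, 0.109]] 799
0.64 0.68 [[0.64, -0.092, 0.078], [0.648, 0.112, 0.103], [0.678, 0.231, 0.108]] 387
tray [ 603.7 -349.7  224.4  294.6   85.2]
top mat z 0.000768469760272561
[]
plate [753.3 124.6  14.9  19.7  88.3] 0.021502153485795095
bar [735.4  73.6 328.9 372.    0. ] 4516
0.55 0.6 [[0.574, -0.054, 0.063], [0.586, 0.058, 0.114], [0.6, 0.145, 0.123]] 324
0.6 0.64 [[0.602, -0.08, 0.078], [0.626, 0.021, 0.103], [0.639, 0.219, 0.112]] 994
0.64 0.68 [[0.64, -0.087, 0.078], [0.647, 0.151, 0.104], [0.677, 0.234, 0.111]] 451
handle [590.5  32.7  39.  231.3   0. ] 0.11463402417833413 308
tray [ 598.7 -332.9  300.9  222.3    2.2]
```

View pics/topz.png

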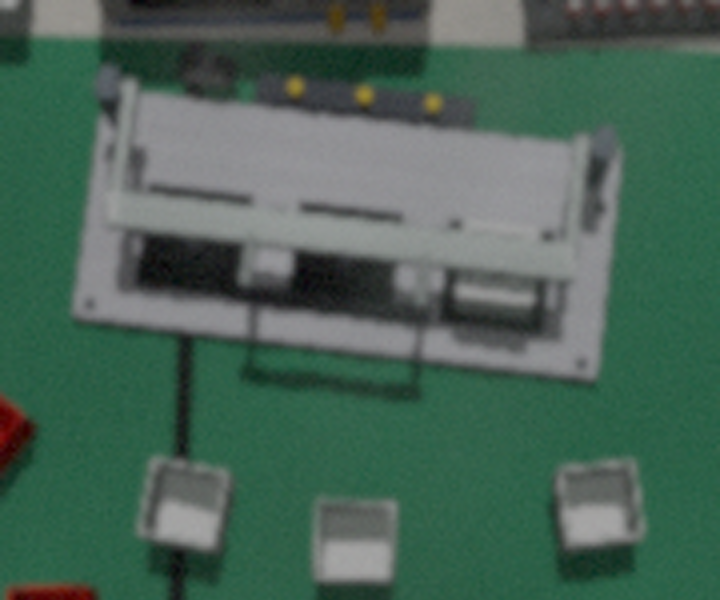

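View pics/sidez.png

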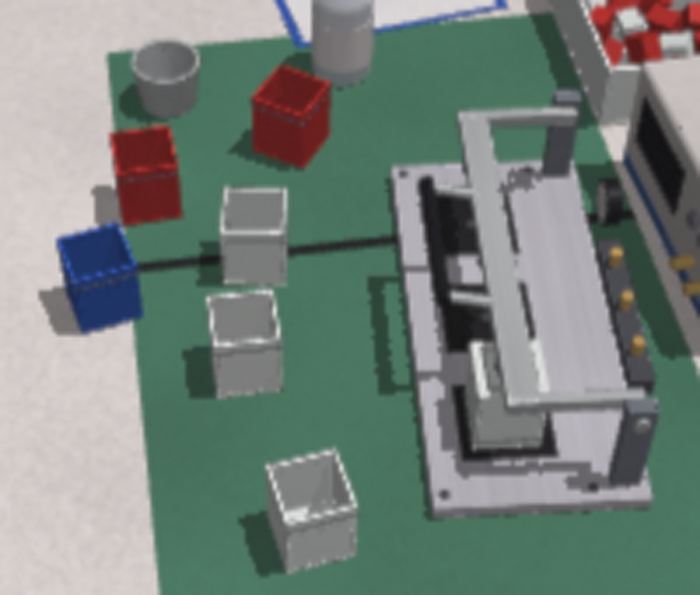

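The zooms show the jig yawed by about -5.6°, the handle free in front of the bar, and the tested pot in bay1 (right end). A side-camera plate fit gives the origin near (0.634, 0.075). I'll check it from the top view and work out the handle approach.

```bash
cat >> h.py <<'E'
def tool(t,cl):
    "rotation with z along t, y along cl"
    t=np.array(t,float);t/=np.linalg.norm(t);y=np.array(cl,float);y-=t*(y@t);y/=np.linalg.norm(y)
    return R.from_matrix(np.c_[np.cross(y,t),y,t])
def move(pos,Rt,base=None,both=True):
    "row (units) from base pose (default measured) to TCP pose; picks smaller of half-turn pair"
    o=arm.get_obs()
    p0,R0=base if base else (np.array(o["eef_pos"]),R.from_euler("xyz",o["orientation"]))
    c=[Rt,Rt*R.from_rotvec([0,0,np.pi])] if both else [Rt]
    c=min(c,key=lambda r:(R0.inv()*r).magnitude())
    w=np.degrees((R0.inv()*c).as_rotvec())/10;s=R0.inv().apply(np.array(pos)-p0)/.06
    print("row",*np.round(np.r_[s,w],3),"n>=",int(np.ceil(max(np.linalg.norm(s)*60/62.5,np.linalg.norm(w)*10/10.7))))
    return np.array(pos),c
E
python3 - <<'E'
from h import *
C={n:dict(np.load(f"{n}0.npz")) for n in("side","top")}
for uv in((238.75,220),(370,235),(375.5,177.5)): print(onz(C["top"],uv,.015))
for uv in((402.0/3.5*1+220,168/3.5+150),(433/3.5+220,512/3.5+150),(650/3.5+220,500/3.5+150)): print("s",onz(C["side"],uv,.015))
print("tray")
for uv in((326,339),(413,334),(425,397),(330,399)): print("s",onz(C["side"],uv,.022)[:2])
for uv in((418,186),(470,190),(464,265),(412,260)): print("t",onz(C["top"],uv,.022)[:2])
E
```

```text
[0.58455093 0.26880437 0.015     ]
[ 0.54907646 -0.10868107  0.015     ]
[ 0.71787911 -0.12255013  0.015     ]
s [0.59945409 0.26311449 0.015     ]
s [ 0.55188432 -0.1121541   0.015     ]
s [ 0.71804075 -0.12709078  0.015     ]
tray
s [ 0.48283438 -0.2322512 ]
s [ 0.69752721 -0.25252788]
s [ 0.67622842 -0.40868999]
s [ 0.46589337 -0.37916921]
t [ 0.69377764 -0.24493402]
t [ 0.68525256 -0.39497139]
t [ 0.46780535 -0.37599549]
t [ 0.47894206 -0.22835599]
```

```bash
cat >> h.py <<'E'
JO=np.array([.633,.075,0]);JY=np.radians(-5.5);JR=R.from_euler("z",JY)
def J(x,y,z): return JR.apply([x,y,0])+JO+[0,0,z]
jx=JR.apply([1,0,0]);jy=JR.apply([0,1,0])
E
python3 - <<'E'
from h import *
D=tool([0,0,-1],jx)
b=move(J(-.050,0,.17),D)
b2=move(J(-.050,0,.097),D,b)
E
```

```text
row -8.35 -5.683 1.022 -0.0 0.0 7.162 n>= 10
row 0.0 0.0 1.217 0.0 0.0 0.0 n>= 2
```

```bash
python3 -m jog '-8.35 -5.683 1.022 0 0 7.162 33;-8.35 -5.683 1.022 0 0 7.162 33;-8.35 -5.683 1.022 0 0 7.162 33;-8.35 -5.683 1.022 0 0 7.162 33;-8.35 -5.683 1.022 0 0 7.162 33;-8.35 -5.683 1.022 0 0 7.162 33;-8.35 -5.683 1.022 0 0 7.162 33;-8.35 -5.683 1.022 0 0 7.162 33;-8.35 -5.683 1.022 0 0 7.162 33;-8.35 -5.683 1.022 0 0 7.162 33;-8.35 -5.683 1.022 0 0 7.162 33;-8.35 -5.683 1.022 0 0 7.162 33' 40; python3 - <<'E'
from h import *
b=move(J(-.05,0,.17),tool([0,0,-1],jx))
c={n:arm.camera(n) for n in("side","top")}
a=c["side"]["image"][130:310,240:440];cv2.imwrite("pics/a1.png",np.hstack([cv2.resize(a,(400,360)),cv2.resize(c["top"]["image"][110:290,220:420],(400,360))]))
print(arm.get_obs()["joints"],arm.get_obs()["width"])
E
```

```text
time_s: 2.6
eef_pos: [0.5829, 0.0806, 0.1699]
orientation: [-3.141, -0.001, 1.475]
wrist_force: [0.4, 0.9, 0.6]
width: 0.0329
gripper_force: 0.0
row -0.012 0.006 -0.002 -0.003 -0.003 0.003 n>= 1
[-0.49021452  0.52564157  0.37309622  1.77695497 -0.24015457  0.8838616
 -0.10316131] 0.032753669098386715
```

View pics/a1.png

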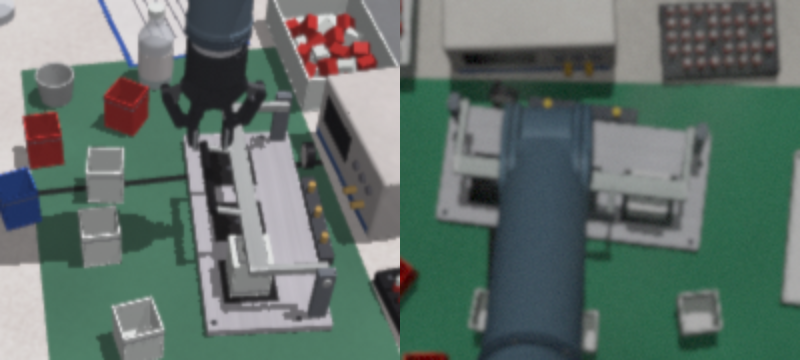

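The crop shows the open fingers above the handle near (210,140), straddling it. Descending and closing on it.

```bash
python3 -m jog '0 0 .3 0 0 0 33;0 0 .6 0 0 0 33;0 0 .8 0 0 0 33;0 0 1.0 0 0 0 33;0 0 1.2 0 0 0 33;0 0 1.2 0 0 0 33' ; python3 -m jog '0 0 0 0 0 0 0;0 0 0 0 0 0 0;0 0 0 0 0 0 0;0 0 0 0 0 0 0;0 0 0 0 0 0 0;0 0 0 0 0 0 0' 40; python3 - <<'E'
from h import *
D=tool([0,0,-1],jx);o=arm.get_obs();p=np.array(o["eef_pos"]);b=(p,R.from_euler("xyz",o["orientation"]))
for a in np.arange(.15,1.76,.1):
    f=lambda a:np.array([-np.cos(a+.118),np.sin(a+.118)])*.136
    d=f(a)-f(0); print(round(a,2),end=" ");move(p+jx*d[0]+[0,0,d[1]],b[1],b)
E
```

```text
time_s: 3.45
eef_pos: [0.5826, 0.0796, 0.0969]
orientation: [-3.14, 0.001, 1.475]
wrist_force: [0.1, 0.4, -0.3]
width: 0.0329
gripper_force: 0.0
time_s: 4.2
eef_pos: [0.5851, 0.0796, 0.0987]
orientation: [3.138, -0.0, 1.475]
wrist_force: [5.0, -0.1, -4.9]
width: 0.0115
gripper_force: 39.0
0.15 row 0.0 0.066 -0.333 0.0 0.0 0.0 n>= 1
0.25 row 0.0 0.138 -0.548 0.0 0.0 0.0 n>= 1
0.35 row 0.0 0.231 -0.755 0.0 0.0 0.0 n>= 1
0.45 row 0.0 0.344 -0.951 0.0 0.0 0.0 n>= 1
0.55 row 0.001 0.476 -1.135 0.0 0.0 0.0 n>= 2
0.65 row 0.001 0.626 -1.305 0.0 0.0 0.0 n>= 2
0.75 row 0.001 0.792 -1.46 0.0 0.0 0.0 n>= 2
0.85 row 0.001 0.972 -1.596 0.0 0.0 0.0 n>= 2
0.95 row 0.001 1.166 -1.715 0.0 0.0 0.0 n>= 2
1.05 row 0.001 1.37 -1.813 0.0 0.0 0.0 n>= 3
1.15 row 0.001 1.583 -1.89 0.0 0.0 0.0 n>= 3
1.25 row 0.001 1.802 -1.946 0.0 0.0 0.0 n>= 3
1.35 row 0.001 2.026 -1.98 0.0 0.0 0.0 n>= 3
1.45 row 0.001 2.253 -1.991 0.0 0.0 0.0 n>= 3
1.55 row 0.001 2.479 -1.979 0.0 0.0 0.0 n>= 4
1.65 row 0.001 2.703 -1.945 0.0 0.0 0.0 n>= 4
1.75 row 0.001 2.922 -1.889 0.0 0.0 0.0 n>= 4
```

```bash
python3 -m jog '0 .1 -.33 0 0 0 0;0 .18 -.55 0 0 0 0;0 .27 -.75 0 0 0 0;0 .38 -.95 0 0 0 0;0 .51 -1.13 0 0 0 0;0 .66 -1.3 0 0 0 0;0 .83 -1.46 0 0 0 0;0 1.01 -1.6 0 0 0 0;0 1.2 -1.71 0 0 0 0;0 1.41 -1.81 0 0 0 0;0 1.62 -1.89 0 0 0 0;0 1.84 -1.95 0 0 0 0'; python3 -m jog '0 .22 -.03 0 0 0 0;0 .45 -.04 0 0 0 0;0 .68 -.03 0 0 0 0;0 .9 .01 0 0 0 0;0 1.1 .06 0 0 0 0;0 1.1 .06 0 0 0 0'
```

```text
time_s: 5.7
eef_pos: [0.6929, 0.0689, 0.2178]
orientation: [-3.141, -0.001, 1.475]
wrist_force: [-8.1, 0.5, 7.1]
width: 0.0111
gripper_force: 41.5
time_s: 6.45
eef_pos: [0.7613, 0.0623, 0.2134]
orientation: [3.136, 0.0, 1.475]
wrist_force: [3.7, -0.7, 2.2]
width: 0.0113
gripper_force: 41.6
```

```bash
sed -i 's/JO=np.array(\[.633/JO=np.array([.635/' h.py; python3 -m jog '0 0 0 0 0 0 20;0 0 0 0 0 0 33;0 0 0 0 0 0 33;0 0 -.5 0 0 0 33;0 0 -1.2 0 0 0 33;0 -1 -1.5 0 0 0 60;0 -2 -1.5 0 0 0 75;0 -2 -1.5 0 0 0 80' ; cat >> h.py <<'E'
def snap():
    return {n:arm.camera(n) for n in("side","top")}
def tops(c,x,y,r=.055,z0=.03,z1=.2,band=.012):
    for n in c:
        P=cloud(c[n]);m=(np.hypot(P[...,0]-x,P[...,1]-y)<r)&(P[...,2]>z0)&(P[...,2]<z1);q=P[m]
        if len(q)<10: print(n,"none");continue
        z=np.percentile(q[:,2],95);t=q[q[:,2]>z-band];print(n,"ztop",round(z*1000,1),"rect",rect(t),"mean",np.round(t[:,:2].mean(0)*1000,1),len(t))
def view(c,name,s=(130,310,240,440),t=(110,290,220,420)):
    cv2.imwrite(name,np.hstack([cv2.resize(c["side"]["image"][s[0]:s[1],s[2]:s[3]],(400,360)),cv2.resize(c["top"]["image"][t[0]:t[1],t[2]:t[3]],(400,360))]))
E
python3 - <<'E'
from h import *
c=snap();p=J(0,-.11,.08);print(p);tops(c,p[0],p[1])
for q in((.452,.179),(.429,.062),(.458,-.108)):tops(c,*q)
D=tool([0,0,-1],jy);b=move(J(0,-.11,.16),D);b=move(J(0,-.11,.04),D,b)
view(c,"pics/a2.png")
E
```

```text
time_s: 7.45
eef_pos: [0.6337, 0.0746, 0.3002]
orientation: [-3.135, -0.001, 1.475]
wrist_force: [1.1, -0.4, 0.0]
width: 0.0799
gripper_force: 0.0
[ 0.62445697 -0.03449358  0.08      ]
side ztop 83.2 rect [622.3 -34.4  59.7  54.4  83.4] mean [621.5 -37.8] 370
top ztop 87.3 rect [620.  -32.3  53.6  55.1  84.3] mean [620.6 -32.3] 354
side ztop 66.0 rect [451.8 178.1  58.1  53.4  81.7] mean [452.  177.3] 143
top ztop 72.0 rect [452.1 199.1  22.9  55.1  89.2] mean [451. 202.] 38
side ztop 66.3 rect [4.29e+02 6.07e+01 5.40e+01 5.85e+01 1.00e-01] mean [428.7  58.7] 159
top ztop 68.9 rect [426.1  38.   52.1   2.9   1.3] mean [423.5  37.6] 24
side ztop 66.6 rect [ 458.1 -109.2   54.3   56.8    8.2] mean [ 458.2 -109.6] 195
top ztop 71.4 rect [ 456.5 -105.8   55.    54.7    7.7] mean [ 455.7 -104.4] 89
row -1.838 -0.075 2.365 0.008 0.001 -8.997 n>= 9
row 0.0 0.0 2.0 0.0 0.0 0.0 n>= 2
```

View pics/a2.png

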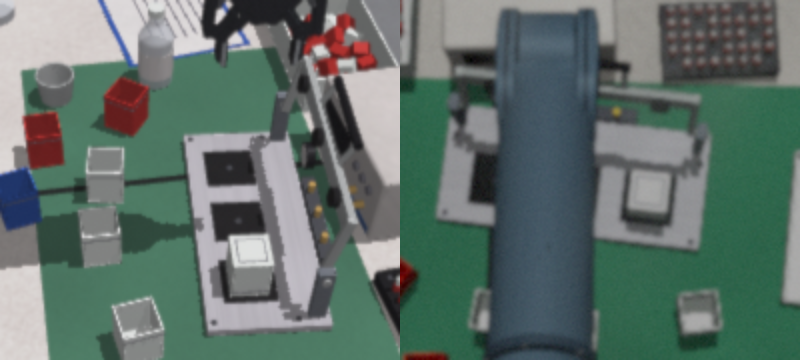

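Bar is open, leaning back; the tested pot stands at (250,265) in bay1 with bays 2 and 3 empty.

```bash
python3 -m jog '-1.86 -.08 1 0 0 -9 80;-1.86 -.08 1 0 0 -9 80;-1.86 -.08 1 0 0 -9 80;-1.86 -.08 1 0 0 -9 80;-1.86 -.08 1 0 0 -9 80;-1.86 -.08 1.5 0 0 -9 80;-1.86 -.08 2 0 0 -9 80;-1.86 -.08 2.3 0 0 -9 80;-1.86 -.08 2.37 0 0 -9 80;-1.86 -.08 2.37 0 0 -9 80;-1.86 -.08 2.37 0 0 -9 80;-1.86 -.08 2.37 0 0 -9 80';python3 -m jog '0 0 .7 0 0 0 80;0 0 1.2 0 0 0 80;0 0 1.6 0 0 0 80;0 0 2 0 0 0 80;0 0 2 0 0 0 80;0 0 2 0 0 0 45;0 0 2 0 0 0 45;0 0 2 0 0 0 45;0 0 2 0 0 0 45;0 0 2 0 0 0 45' 30; python3 - <<'E'
from h import *
c=snap();tops(c,.64,-.32)
th=np.radians(-4.3)  # tray yaw
for n in c:
    P=cloud(c[n]);m=(P[...,0]>.44)&(P[...,0]<.60)&(P[...,1]<-.21)&(P[...,1]>-.42)&(P[...,2]>.015)&(P[...,2]<.032);print("tray near part",rect(P[m]))
E
```

```text
time_s: 9.05
eef_pos: [0.6246, -0.0363, 0.1596]
orientation: [-3.142, 0.001, 3.045]
wrist_force: [-0.2, 0.1, 0.4]
width: 0.0798
gripper_force: 0.0
time_s: 10.3
eef_pos: [0.6252, -0.0363, 0.0407]
orientation: [3.141, 0.003, 3.046]
wrist_force: [-0.6, -0.1, 6.9]
width: 0.0538
gripper_force: 32.5
side ztop 71.9 rect [ 643.1 -322.7   55.3   56.3    3.7] mean [ 641.9 -324.3] 582
top ztop 76.1 rect [ 640.7 -320.    54.9   55.6    2.8] mean [ 640.5 -319.8] 341
tray near part [ 525.7 -328.3  192.4  156.    86.1]
tray near part [ 523.3 -326.6  193.9  156.4   86.8]
```

```bash
python3 - <<'E'
from h import *
o=arm.get_obs();D=R.from_euler("xyz",o["orientation"])
D=tool([0,0,-1],[np.sin(np.radians(5)),np.cos(np.radians(5)),0])
b=move([.6252,-.0363,.17],D);b=move([.533,-.3115,.15],D);b=move([.533,-.3115,.031],D)
E
```

```text
row -0.006 0.0 -2.155 0.002 0.015 -0.05 n>= 3
row 1.084 -4.713 -1.826 0.002 0.015 -0.05 n>= 5
row 1.089 -4.713 0.157 0.002 0.015 -0.05 n>= 5
```

```bash
python3 -m jog '0 0 -.7 0 0 0 45;0 0 -1.4 0 0 0 45;0 0 -2.1 0 0 0 45;.25 -1 -2.1 0 0 0 45;.5 -2 -2 0 0 0 45;.7 -3 -1.9 0 0 0 45;.9 -4 -1.85 0 0 0 45;1.09 -4.71 -1.8 0 0 0 45;1.09 -4.71 -1.4 0 0 0 45;1.09 -4.71 -.8 0 0 0 45;1.09 -4.71 -.3 0 0 0 45;1.09 -4.71 -.3 0 0 0 45'; python3 -m jog '0 0 .2 0 0 0 45;0 0 .35 0 0 0 45;0 0 .44 0 0 0 45;0 0 .46 0 0 0 45;0 0 .46 0 0 0 45'
```

```text
time_s: 11.9
eef_pos: [0.5298, -0.3103, 0.0553]
orientation: [3.14, -0.004, 3.046]
wrist_force: [-0.0, 0.3, -0.5]
width: 0.0538
gripper_force: 32.0
time_s: 12.52
eef_pos: [0.532, -0.3114, 0.0299]
orientation: [-3.141, 0.001, 3.046]
wrist_force: [0.9, 1.0, -0.8]
width: 0.054
gripper_force: 32.1
```

```bash
python3 -m jog '0 0 0 0 0 0 75;0 0 0 0 0 0 75;0 0 0 0 0 0 75;0 0 -.6 0 0 0 75;0 0 -1.4 0 0 0 75;0 0 -2.2 0 0 0 75;0 0 -2.5 0 0 0 75;0 0 -2.5 0 0 0 75'; cat >> h.py <<'E'
S=np.sqrt(.5);Z=np.array([0,0,1.])
def tilt(u,a,ang=45):
    "tool tilted with wrist on the +u side, closing along a"
    k=np.radians(ang);return tool(-np.array(u)*np.sin(k)-Z*np.cos(k),a)
def tcp(grip,Rt): return np.array(grip)+.019*Rt.apply([0,0,1])
E
python3 - <<'E'
from h import *
print(np.round(arm.get_obs()["joints"],2))
y=np.radians(8);a=np.array([np.cos(y),np.sin(y),0]);u=np.array([-np.sin(y),np.cos(y),0]);g=np.array([.458,-.1085,.045])
T=tilt(u,a);q=tcp(g,T);t=T.apply([0,0,1])
b=move(q-.09*t,T);b2=move(q,T,b)
c=snap();tops(c,.533,-.311);tops(c,.458,-.108);tops(c,.429,.062);tops(c,.452,.18)
E
```

```text
time_s: 13.52
eef_pos: [0.5323, -0.3116, 0.1804]
orientation: [-3.141, 0.002, 3.046]
wrist_force: [-0.1, -0.1, 0.3]
width: 0.075
gripper_force: 0.0
[ 0.39  0.53  0.09  1.68 -0.06  0.93  1.98]
row 1.755 4.065 1.414 2.998 -3.786 7.226 n>= 9
row 0.0 -0.0 1.5 0.0 0.0 0.0 n>= 2
side ztop 73.1 rect [ 528.8 -318.    88.6   54.3   84.7] mean [ 527.3 -315.9] 558
top ztop 75.2 rect [ 527.5 -302.8   49.4   60.7   42.8] mean [ 523.3 -301.7] 216
side ztop 66.4 rect [ 458.5 -109.    54.6   55.6    8.7] mean [ 457.9 -109.6] 187
top ztop 70.5 rect [ 456.1 -105.6   54.    54.2    8. ] mean [ 456.1 -105.4] 90
side ztop 66.7 rect [428.9  60.3  54.4  58.2   1.2] mean [428.3  59.3] 153
top ztop 70.6 rect [427.2  62.9  55.1  52.8   0.8] mean [427.6  63. ] 88
side ztop 66.5 rect [451.8 179.1  59.8  53.8  81.7] mean [451.9 176.9] 141
top ztop 70.0 rect [450.4 182.1  54.9  54.5  80.5] mean [450.3 182.3] 92
```

```bash
python3 -m jog '1.76 4.07 .1 3 -3.79 7.23 76;1.76 4.07 .1 3 -3.79 7.23 76;1.76 4.07 .1 3 -3.79 7.23 76;1.76 4.07 .1 3 -3.79 7.23 76;1.76 4.07 .1 3 -3.79 7.23 76;1.76 4.07 .1 3 -3.79 7.23 76;1.76 4.07 .1 3 -3.79 7.23 76;1.76 4.07 .1 3 -3.79 7.23 76;1.76 4.07 .1 3 -3.79 7.23 76;1.76 4.07 .1 3 -3.79 7.23 76;1.76 4.07 .1 3 -3.79 7.23 76;1.76 4.07 .1 3 -3.79 7.23 76'; python3 - <<'E'
from h import *
print(np.round(arm.get_obs()["joints"],2))
y=np.radians(8);a=np.array([np.cos(y),np.sin(y),0]);u=np.array([-np.sin(y),np.cos(y),0]);g=np.array([.458,-.1085,.045])
T=tilt(u,a);q=tcp(g,T);t=T.apply([0,0,1])
b=move(q-.09*t,T);b2=move(q,T)
T2=tilt(-u,a); move(q,T2)
c=snap();tops(c,.533,-.311)
view(c,"pics/a3.png",(200,410,230,463),(150,330,330,530))
E
```

```text
time_s: 15.12
eef_pos: [0.4496, -0.0577, 0.1724]
orientation: [-3.135, 0.787, 1.718]
wrist_force: [0.2, -0.1, -0.2]
width: 0.0758
gripper_force: 0.0
[-1.03  0.57  0.66  2.18  0.58  0.82 -0.74]
row 0.897 0.026 0.922 -0.01 0.012 0.029 n>= 2
row 0.9 0.029 2.422 -0.01 0.012 0.029 n>= 3
row 0.9 0.029 2.422 -0.031 9.012 0.015 n>= 9
side ztop 72.4 rect [ 529.1 -312.2   56.9   54.    84.4] mean [ 528.5 -314.5] 593
top ztop 76.2 rect [ 527.7 -309.5   55.8   55.    83.9] mean [ 526.7 -309.7] 357
```

View pics/a3.png

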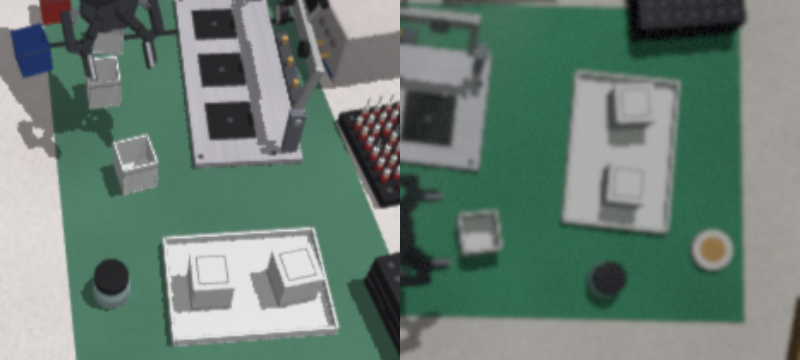

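The tested pot stands mouth-down in the tray at (210,280) beside oldpot; the tilted gripper waits left of the near pot at (135,163). Gripping it now.

```bash
python3 -m jog '.9 .03 .4 0 0 0 78;.9 .03 .9 0 0 0 78;.9 .03 1.3 0 0 0 78;.9 .03 1.7 0 0 0 78;.9 .03 2.1 0 0 0 78;.9 .03 2.42 0 0 0 78;.9 .03 2.42 0 0 0 78;.9 .03 2.42 0 0 0 45;.9 .03 2.42 0 0 0 45;.9 .03 2.42 0 0 0 45;.9 .03 2.42 0 0 0 45;.9 .03 2.42 0 0 0 45' 40; python3 - <<'E'
from h import *
o=arm.get_obs();print(np.round(o["joints"],2))
y=np.radians(8);a=np.array([np.cos(y),np.sin(y),0]);u=np.array([-np.sin(y),np.cos(y),0])
p=np.array(o["eef_pos"]);T2=tilt(-u,a)
print("grip",p-.019*R.from_euler("xyz",o["orientation"]).apply([0,0,1]))
g2=np.array([.458,-.1085,.09]);move(tcp(g2,T2),T2);g2[2]=.028;move(tcp(g2,T2),T2)
E
```

```text
time_s: 16.73
eef_pos: [0.4608, -0.1211, 0.0332]
orientation: [-3.141, 0.785, 1.711]
wrist_force: [-2.2, 4.1, 6.1]
width: 0.0538
gripper_force: 42.5
[-0.88  0.93  0.64  2.2   0.63  0.43 -0.88]
grip [ 0.4589362  -0.10783177  0.04660327]
row -0.201 -0.017 -0.822 -0.004 8.996 -0.001 n>= 9
row 0.53 -0.017 -0.091 -0.004 8.996 -0.001 n>= 9
```

```bash
python3 -m jog '-.3 0 -.3 0 0 0 45;-.73 0 -.73 0 0 0 45;-.7 0 -.85 0 1 0 45;-.6 0 -.9 0 2 0 45;-.55 0 -.9 0 3 0 45;-.5 0 -.9 0 4 0 45;-.45 0 -.9 0 5 0 45;-.4 0 -.9 0 6 0 45;-.35 0 -.9 0 7 0 45;-.3 -.02 -.85 0 8 0 45;-.2 -.02 -.82 0 9 0 45;-.2 -.02 -.82 0 9 0 45'; python3 - <<'E'
from h import *
o=arm.get_obs();print(np.round(o["joints"],2))
y=np.radians(8);a=np.array([np.cos(y),np.sin(y),0]);u=np.array([-np.sin(y),np.cos(y),0])
T2=tilt(-u,a)
g2=np.array([.458,-.1085,.0295]);move(tcp(g2,T2),T2)
E
```

```text
time_s: 18.23
eef_pos: [0.455, -0.0982, 0.0745]
orientation: [-3.138, -0.789, 1.703]
wrist_force: [-0.1, 0.4, -1.2]
width: 0.0533
gripper_force: 42.3
[ 0.75  0.83 -0.31  1.79 -0.44  1.09  0.93]
row -0.658 0.028 0.719 0.009 -0.023 -0.032 n>= 1
```

```bash
python3 -m jog '-.3 .03 .3 0 0 0 45;-.5 .03 .55 0 0 0 45;-.6 .03 .66 0 0 0 45;-.66 .03 .72 0 0 0 45;-.67 .03 .74 0 0 0 45;-.67 .03 .74 0 0 0 45';python3 -m jog '0 0 0 0 0 0 60;0 0 0 0 0 0 78;0 0 0 0 0 0 78;0 0 -.5 0 0 0 78;0 0 -1 0 0 0 78;0 0 -1.6 0 0 0 78;0 0 -1.6 0 0 0 78'; python3 - <<'E'
from h import *
c=snap();tops(c,.458,-.1085,.06,.015);view(c,"pics/a4.png",(200,410,230,463),(150,330,330,530))
E
```

```text
time_s: 18.98
eef_pos: [0.4573, -0.0927, 0.0166]
orientation: [-3.141, -0.785, 1.709]
wrist_force: [0.2, 0.2, -0.3]
width: 0.0538
gripper_force: 42.3
time_s: 19.85
eef_pos: [0.4678, -0.1626, 0.085]
orientation: [3.14, -0.782, 1.708]
wrist_force: [0.8, 0.4, -1.0]
width: 0.0781
gripper_force: 0.0
side none
top ztop 60.1 rect [455.6 -92.2  54.3  65.8   8.2] mean [455.5 -92.2] 414
```

View pics/a4.png

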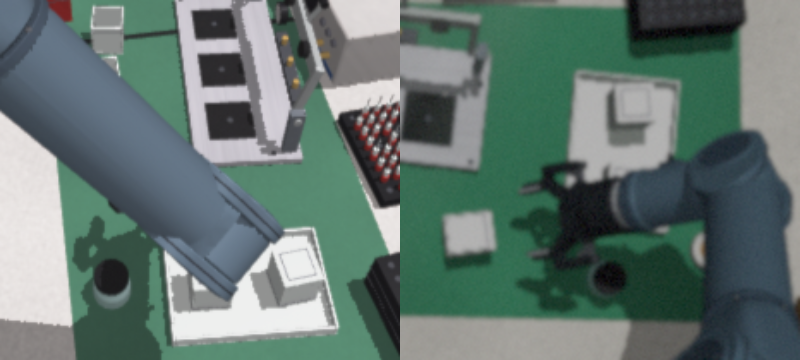

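The pot lies on its side at (468,232), mouth toward -y, as planned. Swinging to the other side for the second quarter-turn.

```bash
cat >> h.py <<'E'
def wps(g,T,back=.09,up=.05):
    q=tcp(g,T);t=T.apply([0,0,1])
    move(q-back*t+[0,0,up],T);move(q,T)
def place(pc,p,cf,lift=.0):
    "held pot: centre pc, mouth dir p now; want centre cf, mouth down, tool from the front (-jx side)"
    o=arm.get_obs();q=np.array(o["eef_pos"]);T=R.from_euler("xyz",o["orientation"])
    pl=T.inv().apply(p);d=T.inv().apply(np.array(pc)-q)
    # tilt chosen so that pl -> -Z with closing along +-jy
    y=T.inv().apply(T.apply([0,1,0]))
    best=None
    for s in(1,-1):
        cl=s*jy; B=R.align_vectors([-Z,cl],[pl,[0,1,0]],weights=[1000,1])[0]
        t=B.apply([0,0,1]);print("cand t",np.round(t,2))
        if t@jx>0: Rf=B
    f=np.array(cf)-Rf.apply(d)
    for l in(.09,lift):move(f+[0,0,l],Rf,both=False)
    print("tcp final",np.round(f,4),"grip",np.round(f-.019*Rf.apply([0,0,1]),4))
E
python3 - <<'E'
from h import *
y=np.radians(8);a=np.array([np.cos(y),np.sin(y),0]);u=np.array([-np.sin(y),np.cos(y),0])
T=tilt(u,a);wps(np.array([.458,-.0935,.031]),T)
E
```

```text
row 1.931 0.014 0.816 -0.01 -9.006 -0.003 n>= 9
row -0.159 0.017 1.403 -0.01 -9.006 -0.003 n>= 9
```

```bash
python3 -m jog '.6 0 -.3 0 -1 0 78;1.93 .01 .82 0 -9 0 78;1.93 .01 .82 0 -9 0 78;1.93 .01 .82 0 -9 0 78;1.93 .01 .82 0 -9 0 78;1.93 .01 .82 0 -9 0 78;1.93 .01 .82 0 -9 0 78;1.93 .01 .82 0 -9 0 78;1.93 .01 .82 0 -9 0 78;1.93 .01 .82 0 -9 0 78;1.93 .01 .82 0 -9 0 78;1.93 .01 .82 0 -9 0 78'; python3 - <<'E'
from h import *
y=np.radians(8);a=np.array([np.cos(y),np.sin(y),0]);u=np.array([-np.sin(y),np.cos(y),0])
T=tilt(u,a);wps(np.array([.458,-.0935,.031]),T);print(np.round(arm.get_obs()["joints"],2))
c=snap();tops(c,.458,-.09,.06,.015)
E
```

```text
time_s: 21.45
eef_pos: [0.4508, -0.0458, 0.1317]
orientation: [-3.141, 0.783, 1.707]
wrist_force: [-0.0, -0.3, 0.5]
width: 0.0783
gripper_force: 0.0
row 0.029 0.008 -0.017 -0.019 -0.013 -0.014 n>= 1
row 0.613 0.013 2.074 -0.019 -0.013 -0.014 n>= 3
[-0.73  0.58  0.25  2.16  0.78  0.91 -1.  ]
side ztop 56.0 rect [457.6 -93.5  54.9  69.3   8.4] mean [457.1 -95.6] 466
top ztop 59.4 rect [455.5 -91.9  54.6  66.8   7.6] mean [455.5 -92. ] 438
```

```bash
python3 -m jog '.6 0 .4 0 0 0 78;.61 .01 .9 0 0 0 78;.61 .01 1.3 0 0 0 78;.61 .01 1.7 0 0 0 78;.61 .01 1.95 0 0 0 78;.61 .01 2.07 0 0 0 78;.61 .01 2.07 0 0 0 78;.61 .01 2.07 0 0 0 45;.61 .01 2.07 0 0 0 45;.61 .01 2.07 0 0 0 45;.61 .01 2.07 0 0 0 45;.61 .01 2.07 0 0 0 45' 40; python3 - <<'E'
from h import *
y=np.radians(8);a=np.array([np.cos(y),np.sin(y),0]);u=np.array([-np.sin(y),np.cos(y),0])
o=arm.get_obs();print(np.round(o["joints"],2))
pc=np.array([.458,-.0938,.027]);np.save("held.npy",R.from_euler("xyz",o["orientation"]).inv().apply(np.array([pc-o["eef_pos"],-u])))
place(pc,-u,J(0,-.11,.048),.003)
E
```

```text
time_s: 23.05
eef_pos: [0.4604, -0.1048, 0.0177]
orientation: [-3.141, 0.785, 1.711]
wrist_force: [-0.6, 3.5, 6.5]
width: 0.0537
gripper_force: 40.1
[-0.67  0.86  0.33  2.17  0.96  0.62 -1.2 ]
cand t [-0.7   0.07 -0.71]
cand t [ 0.7  -0.07 -0.71]
row -0.769 3.017 -1.803 -0.011 6.239 11.188 n>= 12
row 0.255 3.018 -0.777 -0.011 6.239 11.188 n>= 12
tcp final [ 0.6336 -0.0362  0.0368] grip [ 0.6202 -0.0349  0.0502]
```

```bash
python3 -m jog '-.5 0 -.5 0 0 0 45;-1.05 0 -1.05 0 0 0 45;-.77 3.02 -1.8 0 6.24 11.19 45;-.77 3.02 -1.8 0 6.24 11.19 45;-.77 3.02 -1.8 0 6.24 11.19 45;-.77 3.02 -1.8 0 6.24 11.19 45;-.77 3.02 -1.8 0 6.24 11.19 45;-.77 3.02 -1.8 0 6.24 11.19 45;-.77 3.02 -1.8 0 6.24 11.19 45;-.77 3.02 -1.8 0 6.24 11.19 45;-.77 3.02 -1.8 0 6.24 11.19 45;-.77 3.02 -1.8 0 6.24 11.19 45'; cat >> h.py <<'E'
def replace_(cf,lift,Rf=None):
    d,pl=np.load("held.npy");o=arm.get_obs()
    Rf=tilt(-jx,jy);c=[Rf,Rf*R.from_rotvec([0,0,np.pi])];Rf=max(c,key=lambda r:r.apply(pl)@-Z)
    # exact mouth-down: small correction about the closing axis
    Rf=R.align_vectors([-Z,Rf.apply([0,1,0])],[pl,[0,1,0]],weights=[1000,1])[0]
    f=np.array(cf)-Rf.apply(d)
    for l in lift: move(f+[0,0,l],Rf,both=False)
    print("joints",np.round(o["joints"],2),"width",round(o["width"],4))
E
python3 - <<'E'
from h import *
replace_(J(0,-.11,.048),(.09,.003))
E
```

```text
time_s: 24.55
eef_pos: [0.6273, -0.0449, 0.1205]
orientation: [2.799, -0.346, 0.479]
wrist_force: [-0.1, -0.8, -1.2]
width: 0.0536
gripper_force: 40.5
row 0.186 -0.061 -0.069 0.112 1.927 3.168 n>= 4
row -0.306 -0.52 1.216 0.112 1.927 3.168 n>= 4
joints [-0.19  0.49  0.11  2.09  0.88  0.19 -2.1 ] width 0.0536
```

```bash
cat >> h.py <<'E'
def put(cf,lift,w,a):
    "held pot to centre cf mouth-down, wrist on side w, closing along a"
    d,pl=np.load("held.npy");o=arm.get_obs()
    Rf=tilt(w,a);c=[Rf,Rf*R.from_rotvec([0,0,np.pi])];Rf=max(c,key=lambda r:r.apply(pl)@-Z)
    Rf=R.align_vectors([-Z,Rf.apply([0,1,0])],[pl,[0,1,0]],weights=[1000,1])[0]
    f=np.array(cf)-Rf.apply(d)
    for l in lift: move(f+[0,0,l],Rf,both=False)
    print("joints",np.round(o["joints"],2),"width",round(o["width"],4),"t",np.round(Rf.apply([0,0,1]),2),"tcpz",f[2])
E
python3 - <<'E'
from h import *
put(J(0,-.11,.048),(.11,.003),-jy,jx)
E
```

```text
row 0.274 -0.158 -0.446 4.897 3.164 -4.475 n>= 7
row -0.331 -0.722 1.134 4.897 3.164 -4.475 n>= 7
joints [-0.19  0.49  0.11  2.09  0.88  0.19 -2.1 ] width 0.0536 t [ 0.07  0.7  -0.71] tcpz 0.03677637543944384
```

```bash
python3 -m jog '.27 -.16 -.45 4.9 3.16 -4.48 45;.27 -.16 -.45 4.9 3.16 -4.48 45;.27 -.16 -.45 4.9 3.16 -4.48 45;.27 -.16 -.45 4.9 3.16 -4.48 45;.27 -.16 -.45 4.9 3.16 -4.48 45;.27 -.16 -.45 4.9 3.16 -4.48 45;.27 -.16 -.45 4.9 3.16 -4.48 45;.27 -.16 -.45 4.9 3.16 -4.48 45;.27 -.16 -.45 4.9 3.16 -4.48 45;.27 -.16 -.45 4.9 3.16 -4.48 45;.27 -.16 -.45 4.9 3.16 -4.48 45;.27 -.16 -.45 4.9 3.16 -4.48 45'; python3 - <<'E'
from h import *
put(J(0,-.11,.048),(.03,.003),-jy,jx)
c=snap();p=J(0,-.11,0);view(c,"pics/a5.png",(180,390,260,493),(120,300,260,460))
E
```

```text
time_s: 26.05
eef_pos: [0.626, -0.024, 0.1478]
orientation: [3.141, -0.783, 1.479]
wrist_force: [1.1, 0.3, -0.8]
width: 0.0537
gripper_force: 40.5
row -0.968 0.005 0.942 -0.013 0.017 0.016 n>= 2
row -1.286 0.004 1.261 -0.013 0.017 0.016 n>= 2
joints [ 1.04  1.18 -1.24  1.57  0.34  1.01 -0.12] width 0.0537 t [ 0.07  0.7  -0.71] tcpz 0.03677637543944384
```

View pics/a5.png

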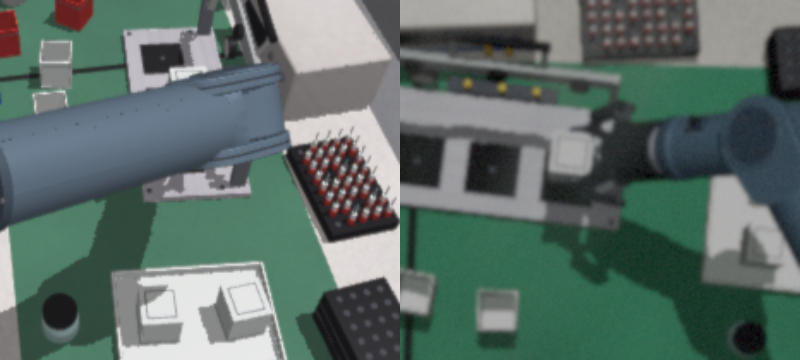

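The held pot is mouth-down over bay1, at (575,150) in the top half. Lowering.

```bash
python3 -m jog '-.3 0 .3 0 0 0 45;-.6 0 .6 0 0 0 45;-.9 0 .9 0 0 0 45;-1.1 0 1.1 0 0 0 45;-1.2 0 1.2 0 0 0 45;-1.27 0 1.25 0 0 0 45;-1.3 0 1.28 0 0 0 45;-1.3 0 1.28 0 0 0 45'; python3 - <<'E'
from h import *
put(J(0,-.11,.048),(0,),-jy,jx)
E
```

```text
time_s: 27.15
eef_pos: [0.6269, -0.0259, 0.0383]
orientation: [3.14, -0.785, 1.478]
wrist_force: [0.2, 0.2, -0.8]
width: 0.0538
gripper_force: 40.6
row -0.013 -0.014 0.024 -0.006 0.006 0.013 n>= 1
joints [ 1.01  1.32 -1.14  1.56  0.42  0.91 -0.06] width 0.0538 t [ 0.07  0.7  -0.71] tcpz 0.03677637543944384
```

```bash
python3 -m jog '-.01 0 .02 0 0 0 45;-.02 0 .03 0 0 0 45;-.02 0 .03 0 0 0 60;-.02 0 .03 0 0 0 76;-.02 0 .03 0 0 0 76;-.02 0 -.4 0 0 0 78;-.02 0 -.9 0 0 0 78;-.02 0 -1.5 0 0 0 78;1 0 -2.5 0 0 0 78;1.5 0 -3 0 0 0 78;1.5 0 -3 0 0 0 78'; python3 - <<'E'
from h import *
c=snap();p=J(0,-.11,0);print(p);tops(c,p[0],p[1]);tops(c,.429,.062);tops(c,.452,.18);print(np.round(arm.get_obs()["joints"],2))
E
```

```text
time_s: 28.52
eef_pos: [0.6228, -0.0883, 0.2344]
orientation: [3.13, -0.784, 1.486]
wrist_force: [0.3, -0.1, -0.7]
width: 0.0783
gripper_force: 0.0
[ 0.62445697 -0.03449358  0.        ]
side none
top ztop 87.1 rect [623.9 -33.9  53.7  55.7  84.6] mean [623.6 -33.6] 351
side none
top ztop 71.3 rect [427.3  62.9  55.2  52.9   1.1] mean [427.1  62.1] 88
side ztop 66.2 rect [451.8 178.2  59.3  53.5  82.2] mean [452.2 177.4] 145
top ztop 70.4 rect [450.3 181.7  55.   54.2  80.7] mean [450.2 181.3] 92
[ 1.1   1.07 -1.23  1.47  0.2   1.18 -0.04]
```

```bash
cat >> h.py <<'E'
def ax(deg):
    y=np.radians(deg);return np.array([np.cos(y),np.sin(y),0]),np.array([-np.sin(y),np.cos(y),0])
E
python3 - <<'E'
from h import *
a,v=ax(1);wps(np.array([.4285,.061,.045]),tilt(-v,a),.09,.06)
E
```

```text
row 0.098 -3.332 1.831 0.452 0.01 -0.444 n>= 4
row -0.61 -3.452 4.035 0.452 0.01 -0.444 n>= 6
```

```bash
python3 -m jog '.1 -.8 .1 .1 0 -.1 78;.1 -1.6 .4 .2 0 -.2 78;.1 -2.4 .9 .3 0 -.3 78;.1 -3 1.4 .4 0 -.4 78;.1 -3.33 1.83 .45 0 -.44 78;.1 -3.33 1.83 .45 0 -.44 78;.1 -3.33 1.83 .45 0 -.44 78;.1 -3.33 1.83 .45 0 -.44 78'; python3 - <<'E'
from h import *
a,v=ax(1);c=snap();tops(c,.4285,.061)
wps(np.array([.4285,.061,.045]),tilt(-v,a),.09,.06);print(np.round(arm.get_obs()["joints"],2))
E
```

```text
time_s: 29.62
eef_pos: [0.4306, 0.0104, 0.1555]
orientation: [-3.141, -0.785, 1.585]
wrist_force: [-0.1, 0.6, 0.0]
width: 0.0779
gripper_force: 0.0
side none
top ztop 70.5 rect [427.   62.9  55.1  53.1   0.5] mean [426.5  61.6] 88
row -0.001 -0.014 0.007 0.007 0.002 -0.01 n>= 1
row -0.707 -0.016 2.214 0.007 0.002 -0.01 n>= 3
[ 1.27  0.98 -1.22  2.02  0.17  0.87  0.07]
```

```bash
python3 -m jog '-.7 0 .4 0 0 0 78;-.7 0 .9 0 0 0 78;-.7 0 1.3 0 0 0 78;-.7 0 1.7 0 0 0 78;-.7 0 2.05 0 0 0 78;-.7 0 2.2 0 0 0 78;-.7 0 2.2 0 0 0 78;-.7 0 2.2 0 0 0 45;-.7 0 2.2 0 0 0 45;-.7 0 2.2 0 0 0 45;-.7 0 2.2 0 0 0 45;-.7 0 2.2 0 0 0 45' 40; python3 - <<'E'
from h import *
a,v=ax(1);o=arm.get_obs();T=R.from_euler("xyz",o["orientation"]);q=np.array(o["eef_pos"]);print("grip",q-.019*T.apply([0,0,1]),np.round(o["joints"],2))
pc=np.array([.4285,.061,.033])
np.save("held.npy",T.inv().apply(np.array([pc-q,Z])))
# lay: wrist at +v, mouth toward +v, centre at cl
def lay(cl,a,v,lift):
    d,pl=np.load("held.npy");Rf=tilt(v,a);c=[Rf,Rf*R.from_rotvec([0,0,np.pi])];Rf=max(c,key=lambda r:r.apply(pl)@v)
    Rf=R.align_vectors([v,Rf.apply([0,1,0])],[pl,[0,1,0]],weights=[1000,1])[0]
    f=np.array(cl)-Rf.apply(d)
    for l in lift: move(f+[0,0,l],Rf,both=False)
lay([.458,-.085,.028],*ax(0),(.09,0))
E
```

```text
time_s: 31.22
eef_pos: [0.4289, 0.074, 0.0327]
orientation: [-3.141, -0.785, 1.586]
wrist_force: [-1.1, -4.0, 6.1]
width: 0.0538
gripper_force: 42.2
grip [0.42906106 0.06061185 0.04618229] [ 1.07  1.14 -1.03  2.08  0.3   0.57  0.04]
row -1.033 0.454 -2.733 -0.002 -9.0 0.099 n>= 9
row -2.093 0.454 -1.672 -0.002 -9.0 0.099 n>= 9
```

```bash
python3 -m jog '.5 0 -.5 0 0 0 45;1.06 0 -1.06 0 0 0 45;-1.03 .45 -2.73 0 -9 .1 45;-1.03 .45 -2.73 0 -9 .1 45;-1.03 .45 -2.73 0 -9 .1 45;-1.03 .45 -2.73 0 -9 .1 45;-1.03 .45 -2.73 0 -9 .1 45;-1.03 .45 -2.73 0 -9 .1 45;-1.03 .45 -2.73 0 -9 .1 45;-1.03 .45 -2.73 0 -9 .1 45;-1.03 .45 -2.73 0 -9 .1 45;-1.03 .45 -2.73 0 -9 .1 45'; cat >> h.py <<'E'
def lay(cl,a,v,lift):
    "held pot: lay on its side, centre cl, mouth and wrist toward v"
    d,pl=np.load("held.npy");Rf=tilt(v,a);c=[Rf,Rf*R.from_rotvec([0,0,np.pi])];Rf=max(c,key=lambda r:r.apply(pl)@v)
    Rf=R.align_vectors([v,Rf.apply([0,1,0])],[pl,[0,1,0]],weights=[1000,1])[0]
    f=np.array(cl)-Rf.apply(d)
    for l in lift: move(f+[0,0,l],Rf,both=False)
    o=arm.get_obs();print("joints",np.round(o["joints"],2),o["width"])
E
python3 - <<'E'
from h import *
lay([.458,-.085,.028],*ax(0),(.03,0))
E
```

```text
time_s: 32.72
eef_pos: [0.4576, -0.0826, 0.1033]
orientation: [-3.136, 0.784, 1.579]
wrist_force: [0.7, -0.9, -0.5]
width: 0.0533
gripper_force: 42.3
row 0.655 0.019 0.719 0.003 -0.01 0.033 n>= 1
row 1.008 0.021 1.073 0.003 -0.01 0.033 n>= 2
joints [-0.05  0.7  -0.46  2.07  1.06  1.23 -1.27] 0.053300547810022046
```

Lay down, release, retract, and swing back toward the -y side for the second pick.

```bash
python3 -m jog '.3 .02 .3 0 0 0 45;.6 .02 .65 0 0 0 45;.85 .02 .9 0 0 0 45;.97 .02 1.02 0 0 0 45;1.0 .02 1.07 0 0 0 45;1.0 .02 1.07 0 0 0 45;1.0 .02 1.07 0 0 0 60;1.0 .02 1.07 0 0 0 78;1.0 .02 1.07 0 0 0 78;1.0 .02 .5 0 0 0 78;1.0 .02 0 0 0 0 78;1.0 .02 -.6 0 0 0 78'; python3 - <<'E'
from h import *
c=snap();tops(c,.458,-.085,.06,.015);a,v=ax(0)
wps(np.array([.458,-.085,.031]),tilt(-v,a),.09,.05)
E
```

```text
time_s: 34.22
eef_pos: [0.4587, -0.0161, 0.0881]
orientation: [-3.139, 0.786, 1.573]
wrist_force: [1.1, 0.3, 0.4]
width: 0.078
gripper_force: 0.0
side ztop 56.3 rect [460.2 -88.   69.9  54.3  89.9] mean [459.9 -91. ] 478
top ztop 59.9 rect [ 4.579e+02 -8.620e+01  5.380e+01  6.430e+01  4.000e-01] mean [458.3 -86.1] 419
row -1.945 -0.05 0.937 0.016 8.978 0.028 n>= 9
row 0.142 -0.05 1.534 0.016 8.978 0.028 n>= 9
```

```bash
python3 -m jog '-.6 0 -.3 0 1 0 78;-1.94 -.05 .94 0 9 0 78;-1.94 -.05 .94 0 9 0 78;-1.94 -.05 .94 0 9 0 78;-1.94 -.05 .94 0 9 0 78;-1.94 -.05 .94 0 9 0 78;-1.94 -.05 .94 0 9 0 78;-1.94 -.05 .94 0 9 0 78;-1.94 -.05 .94 0 9 0 78;-1.94 -.05 .94 0 9 0 78;-1.94 -.05 .94 0 9 0 78;-1.94 -.05 .94 0 9 0 78'; python3 - <<'E'
from h import *
a,v=ax(0);wps(np.array([.459,-.0875,.031]),tilt(-v,a),.09,.05);print(np.round(arm.get_obs()["joints"],2))
E
```

```text
time_s: 35.83
eef_pos: [0.4564, -0.1373, 0.1312]
orientation: [3.142, -0.781, 1.575]
wrist_force: [-0.7, -0.3, -0.1]
width: 0.078
gripper_force: 0.0
row -0.005 0.044 -0.005 -0.018 0.024 0.018 n>= 1
row -0.586 0.049 2.086 -0.018 0.024 0.018 n>= 3
[ 1.27  0.96 -0.97  1.77  0.05  1.09  0.39]
```

```bash
python3 -m jog '-.58 .05 .4 0 0 0 78;-.58 .05 .9 0 0 0 78;-.58 .05 1.3 0 0 0 78;-.58 .05 1.7 0 0 0 78;-.58 .05 1.95 0 0 0 78;-.58 .05 2.08 0 0 0 78;-.58 .05 2.08 0 0 0 78;-.58 .05 2.08 0 0 0 45;-.58 .05 2.08 0 0 0 45;-.58 .05 2.08 0 0 0 45;-.58 .05 2.08 0 0 0 45;-.58 .05 2.08 0 0 0 45' 40; python3 - <<'E'
from h import *
a,v=ax(0);o=arm.get_obs();q=np.array(o["eef_pos"])
pc=np.array([.459,-.0878,.027]);np.save("held.npy",R.from_euler("xyz",o["orientation"]).inv().apply(np.array([pc-q,v])))
put(J(0,0,.048),(.11,.003),jy,jx)
E
```

```text
time_s: 37.33
eef_pos: [0.4595, -0.0759, 0.0173]
orientation: [-3.141, -0.785, 1.57]
wrist_force: [-0.6, -4.7, 5.2]
width: 0.0535
gripper_force: 40.8
row 3.183 2.916 0.144 -0.005 -8.993 0.608 n>= 9
row 1.923 2.917 1.406 -0.005 -8.993 0.608 n>= 9
joints [ 1.15  1.12 -0.88  1.84  0.13  0.84  0.38] width 0.0535 t [-0.07 -0.7  -0.71] tcpz 0.036073685848458444
```

```bash
python3 -m jog '.6 0 -.6 0 0 0 45;1.3 0 -1.3 0 0 0 45;3.18 2.92 .14 0 -9 .6 45;3.18 2.92 .14 0 -9 .6 45;3.18 2.92 .14 0 -9 .6 45;3.18 2.92 .14 0 -9 .6 45;3.18 2.92 .14 0 -9 .6 45;3.18 2.92 .14 0 -9 .6 45;3.18 2.92 .14 0 -9 .6 45;3.18 2.92 .14 0 -9 .6 45;3.18 2.92 .14 0 -9 .6 45;3.18 2.92 .14 0 -9 .6 45'; python3 - <<'E'
from h import *
put(J(0,0,.048),(.04,.003),jy,jx)
c=snap();view(c,"pics/a6.png",(130,340,230,463),(120,300,220,420));p=J(0,-.11,0);tops(c,p[0],p[1])
E
```

```text
time_s: 38.83
eef_pos: [0.6321, 0.0704, 0.1422]
orientation: [-3.131, 0.787, 1.491]
wrist_force: [-0.0, 0.3, -1.0]
width: 0.0537
gripper_force: 40.6
row 0.722 0.058 0.835 0.006 0.002 0.069 n>= 2
row 1.159 0.062 1.271 0.006 0.002 0.069 n>= 2
joints [-0.35  0.89 -0.26  1.41  0.79  1.5  -0.97] width 0.0537 t [-0.07 -0.7  -0.71] tcpz 0.036073685848458444
side ztop 83.0 rect [626.6 -36.9  57.6  55.1  83.7] mean [624.7 -39.5] 366
top ztop 87.4 rect [624.  -33.9  53.6  54.6  85.1] mean [623.7 -33.8] 349
```

View pics/a6.png

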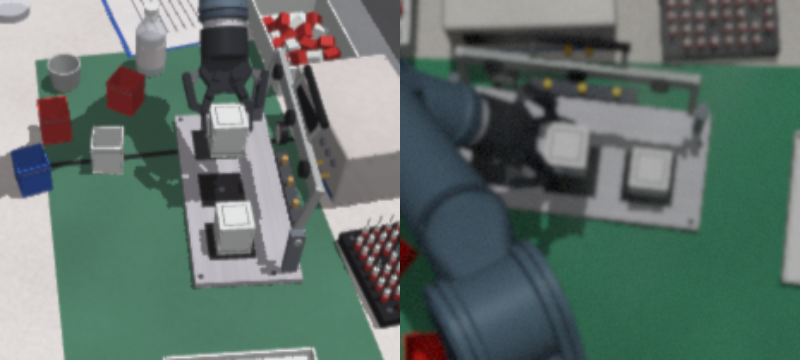

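Bay1's pot stands mouth-down at (235,225); the second hangs mouth-down over bay2 at (228,125). I'll check the gasket centres in the earlier unobstructed side picture.

```bash
python3 - <<'E'
from h import *
C=dict(np.load("side0.npz"))
im=cv2.imread("pics/a3.png")[:,:400].max(-1)
k,l,st,ce=cv2.connectedComponentsWithStats((im<60).astype(np.uint8))
for i in range(1,k):
    if st[i,4]>800 and 180<ce[i][0]<300:
        ys,xs=np.nonzero(l==i);m=np.array([onz(C,((x+.5)/400*233+230-.5,(y+.5)/360*210+200-.5),.015) for x,y in zip(xs,ys)])
        print(np.round(ce[i]),st[i,4],rect(m))
print([np.round(J(0,y,0)*1000,1) for y in(-.11,0,.11)])
E
```

```text
[214.  24.] 1000 [647.1 185.3  66.5  71.8  83.9]
[222.  69.] 1196 [636.   75.5  67.3  71.9  84.6]
[230. 120.] 1447 [625.2 -33.8  68.2  72.2  83.9]
[array([624.5, -34.5,   0. ]), array([635.,  75.,   0.]), array([645.5, 184.5,   0. ])]
```

```bash
python3 -m jog '.3 .06 .3 0 0 0 45;.6 .06 .65 0 0 0 45;.9 .06 1.0 0 0 0 45;1.1 .06 1.15 0 0 0 45;1.16 .06 1.27 0 0 0 45;1.17 .06 1.29 0 0 0 45;1.17 .06 1.29 0 0 0 45'; python3 - <<'E'
from h import *
put(J(0,0,.048),(0,),jy,jx)
E
```

```text
time_s: 39.8
eef_pos: [0.6377, 0.0605, 0.0421]
orientation: [-3.142, 0.786, 1.477]
wrist_force: [-0.7, 1.1, 0.1]
width: 0.0537
gripper_force: 40.6
row 0.125 -0.058 0.017 0.007 0.001 0.011 n>= 1
joints [-0.34  1.03 -0.23  1.4   0.83  1.39 -1.05] width 0.0537 t [-0.07 -0.7  -0.71] tcpz 0.036073685848458444
```

```bash
python3 -m jog '.06 -.05 .01 0 0 0 45;.1 -.05 .02 0 0 0 45;.12 -.05 .02 0 0 0 45;.12 -.05 .02 0 0 0 45'; python3 - <<'E'
from h import *
put(J(0,0,.048),(0,),jy,jx)
E
```

```text
time_s: 40.3
eef_pos: [0.6344, 0.0638, 0.0382]
orientation: [-3.14, 0.792, 1.477]
wrist_force: [-4.4, -1.0, 13.8]
width: 0.0536
gripper_force: 41.6
row 0.044 0.001 0.007 -0.001 0.033 0.01 n>= 1
joints [-0.35  1.03 -0.23  1.4   0.83  1.4  -1.06] width 0.0536 t [-0.07 -0.7  -0.71] tcpz 0.036073685848458444
```

```bash
python3 -m jog '0 0 0 0 0 0 58;0 0 0 0 0 0 70;0 0 0 0 0 0 78;0 0 0 0 0 0 78;0 0 -.5 0 0 0 78;0 0 -1.1 0 0 0 78;0 0 -1.8 0 0 0 78;-1 0 -2.6 0 0 0 78;-1.5 0 -3 0 0 0 78;-1.5 0 -3 0 0 0 78;-1.5 0 -3 0 0 0 78'; python3 - <<'E'
from h import *
c=snap();p=J(0,0,0);print(p);tops(c,p[0],p[1]);tops(c,.452,.178);print(np.round(arm.get_obs()["joints"],2))
E
```

```text
time_s: 41.68
eef_pos: [0.6405, 0.1285, 0.2257]
orientation: [-3.139, 0.787, 1.479]
wrist_force: [-0.2, -0.2, -0.6]
width: 0.0778
gripper_force: 0.0
[0.635 0.075 0.   ]
side ztop 83.1 rect [635.1  71.9  58.1  53.9  83.5] mean [634.5  69.6] 310
top ztop 86.9 rect [633.2  74.9  54.   55.2  85.4] mean [633.   74.6] 351
side ztop 65.6 rect [452.  179.9  59.1  53.6  81.6] mean [452. 177.] 152
top none
[-0.41  0.85 -0.27  1.26  0.75  1.67 -0.91]
```

```bash
sed -i 's/JO=np.array(\[.635,.075/JO=np.array([.6355,.0755/' h.py; python3 - <<'E'
from h import *
a,v=ax(-8.3);wps(np.array([.4525,.1795,.045]),tilt(-v,a),.09,.06)
E
```

```text
row 0.632 -3.23 1.021 -0.023 9.014 0.329 n>= 9
row 2.84 -3.168 1.723 -0.023 9.014 0.329 n>= 9
```

```bash
python3 -m jog '0 -.8 0 0 .5 0 78;.1 -1.6 .1 0 1.5 0 78;.63 -3.23 1.02 0 9 .33 78;.63 -3.23 1.02 0 9 .33 78;.63 -3.23 1.02 0 9 .33 78;.63 -3.23 1.02 0 9 .33 78;.63 -3.23 1.02 0 9 .33 78;.63 -3.23 1.02 0 9 .33 78;.63 -3.23 1.02 0 9 .33 78;.63 -3.23 1.02 0 9 .33 78;.63 -3.23 1.02 0 9 .33 78;.63 -3.23 1.02 0 9 .33 78'; python3 - <<'E'
from h import *
a,v=ax(-8.3);c=snap();tops(c,.452,.178);wps(np.array([.4525,.1795,.045]),tilt(-v,a),.09,.06);print(np.round(arm.get_obs()["joints"],2))
E
```

```text
time_s: 43.28
eef_pos: [0.4459, 0.1309, 0.1566]
orientation: [-3.14, -0.783, 1.426]
wrist_force: [0.4, 0.3, 0.2]
width: 0.078
gripper_force: 0.0
side ztop 55.4 rect [453.  155.7  58.2  23.5  14.7] mean [443.8 154.1] 45
top ztop 70.3 rect [450.1 181.6  54.9  54.1  80.6] mean [449.6 180.6] 95
row -0.034 -0.01 0.003 -0.008 0.017 0.009 n>= 1
row -0.735 -0.008 2.212 -0.008 0.017 0.009 n>= 3
[ 0.99  0.76 -1.07  2.18 -0.28  0.49  0.18]
```

```bash
python3 -m jog '-.7 0 .4 0 0 0 78;-.73 0 .9 0 0 0 78;-.73 0 1.3 0 0 0 78;-.73 0 1.7 0 0 0 78;-.73 0 2.05 0 0 0 78;-.73 0 2.2 0 0 0 78;-.73 0 2.2 0 0 0 78;-.73 0 2.2 0 0 0 45;-.73 0 2.2 0 0 0 45;-.73 0 2.2 0 0 0 45;-.73 0 2.2 0 0 0 45;-.73 0 2.2 0 0 0 45' 40; python3 - <<'E'
from h import *
o=arm.get_obs();T=R.from_euler("xyz",o["orientation"]);q=np.array(o["eef_pos"]);print("grip",q-.019*T.apply([0,0,1]),np.round(o["joints"],2))
pc=np.array([.4525,.1795,.033])
np.save("held.npy",T.inv().apply(np.array([pc-q,Z])))
lay([.458,-.085,.028],*ax(0),(.09,))
lay([.458,.03,.028],*ax(0),(.09,))
E
```

```text
time_s: 44.88
eef_pos: [0.4553, 0.192, 0.0326]
orientation: [-3.141, -0.785, 1.425]
wrist_force: [0.8, -0.0, 5.6]
width: 0.0536
gripper_force: 43.5
grip [0.45340074 0.17871563 0.04600783] [ 0.71  1.01 -0.87  2.18 -0.45  0.19  0.44]
row -2.374 0.728 -4.084 -0.003 -8.983 -0.92 n>= 9
joints [ 0.71  1.01 -0.87  2.18 -0.45  0.19  0.44] 0.05358374921913523
row -1.033 0.451 -2.744 -0.003 -8.983 -0.92 n>= 9
joints [ 0.71  1.01 -0.87  2.18 -0.45  0.19  0.44] 0.05358374921913523
```

```bash
python3 -m jog '.5 0 -.5 0 0 0 45;1.06 0 -1.06 0 0 0 45;-2.37 .73 -4.08 0 -9 -.92 45;-2.37 .73 -4.08 0 -9 -.92 45;-2.37 .73 -4.08 0 -9 -.92 45;-2.37 .73 -4.08 0 -9 -.92 45;-2.37 .73 -4.08 0 -9 -.92 45;-2.37 .73 -4.08 0 -9 -.92 45;-2.37 .73 -4.08 0 -9 -.92 45;-2.37 .73 -4.08 0 -9 -.92 45;-2.37 .73 -4.08 0 -9 -.92 45;-2.37 .73 -4.08 0 -9 -.92 45';python3 - <<'E'
from h import *
lay([.458,-.085,.028],*ax(0),(.03,0))
E
```

```text
time_s: 46.38
eef_pos: [0.4586, -0.0837, 0.1035]
orientation: [-3.136, 0.789, 1.578]
wrist_force: [0.1, -0.7, -1.0]
width: 0.0532
gripper_force: 43.2
row 0.669 0.011 0.704 -0.002 0.02 0.032 n>= 1
row 1.024 0.013 1.056 -0.002 0.02 0.032 n>= 2
joints [-0.58  0.66  0.2   2.09  0.78  0.92 -1.04] 0.05323823200725232
```

```bash
python3 -m jog '.3 .01 .3 0 0 0 45;.6 .01 .63 0 0 0 45;.85 .01 .88 0 0 0 45;.97 .01 1.0 0 0 0 45;1.02 .01 1.05 0 0 0 45;1.02 .01 1.05 0 0 0 45;1.02 .01 1.05 0 0 0 60;1.02 .01 1.05 0 0 0 78;1.02 .01 1.05 0 0 0 78;1.02 .01 .5 0 0 0 78;1.02 .01 0 0 0 0 78;1.02 .01 -.6 0 0 0 78'; python3 - <<'E'
from h import *
c=snap();tops(c,.458,-.085,.06,.015);a,v=ax(0)
for y in(-.1,0):p=J(0,y-.01*(y<0),0);tops(c,p[0],p[1])
wps(np.array([.459,-.0865,.031]),tilt(-v,a),.09,.05)
E
```

```text
time_s: 47.88
eef_pos: [0.4591, -0.0164, 0.0875]
orientation: [-3.139, 0.79, 1.572]
wrist_force: [0.2, -0.4, -0.2]
width: 0.0782
gripper_force: 0.0
side ztop 56.1 rect [ 4.598e+02 -8.810e+01  5.410e+01  6.950e+01  2.000e-01] mean [459.6 -91. ] 479
top ztop 60.1 rect [457.6 -86.3  54.   64.5   0.8] mean [458.2 -85.5] 420
side ztop 83.0 rect [625.8 -36.9  59.   54.5  84. ] mean [624.9 -39.5] 369
top ztop 86.5 rect [624.4 -34.   53.6  55.8  85. ] mean [623.9 -34.1] 361
side ztop 83.0 rect [635.4  72.2  59.5  54.8  82.4] mean [634.5  69.3] 312
top ztop 86.4 rect [633.6  74.8  54.1  56.   84.9] mean [633.3  74.4] 361
row -1.965 -0.041 0.945 0.013 8.999 0.017 n>= 9
row 0.124 -0.042 1.535 0.013 8.999 0.017 n>= 9
```

```bash
python3 -m jog '-.6 0 -.3 0 1 0 78;-1.96 -.04 .94 0 9 0 78;-1.96 -.04 .94 0 9 0 78;-1.96 -.04 .94 0 9 0 78;-1.96 -.04 .94 0 9 0 78;-1.96 -.04 .94 0 9 0 78;-1.96 -.04 .94 0 9 0 78;-1.96 -.04 .94 0 9 0 78;-1.96 -.04 .94 0 9 0 78;-1.96 -.04 .94 0 9 0 78;-1.96 -.04 .94 0 9 0 78;-1.96 -.04 .94 0 9 0 78'; python3 - <<'E'
from h import *
a,v=ax(0);wps(np.array([.459,-.086,.031]),tilt(-v,a),.09,.05);print(np.round(arm.get_obs()["joints"],2))
E
```

```text
time_s: 49.48
eef_pos: [0.4574, -0.1379, 0.1315]
orientation: [-3.141, -0.779, 1.573]
wrist_force: [-0.2, -0.6, -0.1]
width: 0.0778
gripper_force: 0.0
row 0.017 0.027 0.023 -0.013 0.036 0.008 n>= 1
row -0.559 0.031 2.116 -0.013 0.036 0.008 n>= 3
[ 0.87  0.74 -0.36  1.79 -0.45  1.14  0.84]
```

```bash
python3 -m jog '-.56 .03 .4 0 0 0 78;-.56 .03 .9 0 0 0 78;-.56 .03 1.3 0 0 0 78;-.56 .03 1.7 0 0 0 78;-.56 .03 1.95 0 0 0 78;-.56 .03 2.1 0 0 0 78;-.56 .03 2.1 0 0 0 78;-.56 .03 2.1 0 0 0 45;-.56 .03 2.1 0 0 0 45;-.56 .03 2.1 0 0 0 45;-.56 .03 2.1 0 0 0 45;-.56 .03 2.1 0 0 0 45' 40; python3 - <<'E'
from h import *
a,v=ax(0);o=arm.get_obs();q=np.array(o["eef_pos"])
pc=np.array([.459,-.086,.027]);np.save("held.npy",R.from_euler("xyz",o["orientation"]).inv().apply(np.array([pc-q,v])))
put(J(0,.111,.048),(.11,.003),jy,jx)
E
```

```text
time_s: 50.98
eef_pos: [0.4592, -0.0756, 0.0178]
orientation: [-3.141, -0.781, 1.568]
wrist_force: [-1.9, -3.8, 5.7]
width: 0.0537
gripper_force: 40.7
row 4.517 3.095 1.425 -0.013 -8.993 0.599 n>= 9
row 3.262 3.096 2.692 -0.013 -8.993 0.599 n>= 9
joints [ 0.81  0.92 -0.38  1.87 -0.49  0.87  0.91] width 0.0537 t [-0.07 -0.71 -0.7 ] tcpz 0.0375988543703029
```

```bash
python3 -m jog '.6 0 -.6 0 0 0 45;1.4 0 -1.4 0 0 0 45;4.52 3.1 1.42 0 -9 .6 45;4.52 3.1 1.42 0 -9 .6 45;4.52 3.1 1.42 0 -9 .6 45;4.52 3.1 1.42 0 -9 .6 45;4.52 3.1 1.42 0 -9 .6 45;4.52 3.1 1.42 0 -9 .6 45;4.52 3.1 1.42 0 -9 .6 45;4.52 3.1 1.42 0 -9 .6 45;4.52 3.1 1.42 0 -9 .6 45;4.52 3.1 1.42 0 -9 .6 45'; python3 - <<'E'
from h import *
put(J(0,.111,.048),(.04,.01,0),jy,jx)
E
```

```text
time_s: 52.48
eef_pos: [0.643, 0.1811, 0.1444]
orientation: [-3.133, 0.793, 1.486]
wrist_force: [-1.8, 0.1, -0.8]
width: 0.0538
gripper_force: 40.7
row 0.745 0.053 0.829 -0.008 0.015 0.055 n>= 2
row 1.101 0.056 1.18 -0.008 0.015 0.055 n>= 2
row 1.22 0.057 1.297 -0.008 0.015 0.055 n>= 2
joints [-0.74  0.99  0.23  1.21  0.41  1.5  -0.8 ] width 0.0538 t [-0.07 -0.71 -0.7 ] tcpz 0.0375988543703029
```

```bash
python3 -m jog '.3 0 .3 0 0 0 45;.6 0 .65 0 0 0 45;.85 0 .9 0 0 0 45;1.0 0 1.08 0 0 0 45;1.1 0 1.18 0 0 0 45;1.1 0 1.18 0 0 0 45;1.1 0 1.18 0 0 0 45'; python3 - <<'E'
from h import *
put(J(0,.111,.048),(.002,0),jy,jx)
E
```

```text
time_s: 53.35
eef_pos: [0.6452, 0.1741, 0.0517]
orientation: [3.141, 0.79, 1.476]
wrist_force: [1.2, -0.2, -1.2]
width: 0.0535
gripper_force: 40.7
row 0.175 -0.0 0.111 -0.003 -0.001 0.011 n>= 1
row 0.199 -0.0 0.134 -0.003 -0.001 0.011 n>= 1
joints [-0.72  1.1   0.22  1.21  0.41  1.39 -0.86] width 0.0535 t [-0.07 -0.71 -0.7 ] tcpz 0.0375988543703029
```

```bash
python3 -m jog '.08 0 .05 0 0 0 45;.14 0 .09 0 0 0 45;.18 0 .12 0 0 0 45;.18 0 .12 0 0 0 45'; python3 - <<'E'
from h import *
put(J(0,.111,.048),(0,),jy,jx)
E
```

```text
time_s: 53.85
eef_pos: [0.6447, 0.1764, 0.0383]
orientation: [-3.14, 0.791, 1.477]
wrist_force: [-0.3, 0.9, 1.2]
width: 0.0538
gripper_force: 40.8
row 0.014 0.011 0.003 -0.01 0.006 0.016 n>= 1
joints [-0.72  1.12  0.21  1.2   0.41  1.38 -0.87] width 0.0538 t [-0.07 -0.71 -0.7 ] tcpz 0.0375988543703029
```

Just touching. Release and back off, then check all three.

```bash
python3 -m jog '0 0 0 0 0 0 58;0 0 0 0 0 0 70;0 0 0 0 0 0 78;0 0 0 0 0 0 78;0 0 -.5 0 0 0 78;0 0 -1.1 0 0 0 78;0 0 -1.8 0 0 0 78;-1 0 -2.6 0 0 0 60;-1.5 0 -3 0 0 0 33;-1.5 0 -3 0 0 0 33;-1.5 0 -3 0 0 0 33'; python3 - <<'E'
from h import *
c=snap()
for y in(-.11,0,.11):p=J(0,y,0);print(np.round(p*1000,1));tops(c,p[0],p[1])
view(c,"pics/a7.png",(130,340,230,463),(120,300,220,420))
# handle pose: from opening log tcp (.7613,.0623,.2134); approach tool down closing jx, above
D=tool([0,0,-1],jx);move([.7613,.0623,.29],D);move([.7613,.0623,.2134],D)
E
```

```text
time_s: 55.22
eef_pos: [0.6509, 0.2406, 0.2282]
orientation: [-3.139, 0.791, 1.477]
wrist_force: [0.1, 0.5, -0.6]
width: 0.0328
gripper_force: 0.0
[625. -34.   0.]
side ztop 83.3 rect [626.  -36.4  58.7  54.8  84.2] mean [624.9 -39.6] 369
top ztop 86.1 rect [624.3 -34.   53.5  56.1  85. ] mean [624.1 -34.1] 351
[635.5  75.5   0. ]
side ztop 83.1 rect [635.4  72.5  58.3  54.2  84.2] mean [634.4  68.9] 315
top ztop 87.1 rect [633.3  74.8  54.   54.8  84.4] mean [633.6  74.8] 352
[646. 185.   0.]
side ztop 82.9 rect [645.8 184.   58.5  54.6  84.8] mean [645.1 180.9] 261
top ztop 86.8 rect [643.6 186.5  54.7  55.5  85.3] mean [643.2 186.7] 364
row -2.707 2.118 1.236 -0.018 4.54 0.014 n>= 5
row -1.798 2.123 2.133 -0.018 4.54 0.014 n>= 5
```

View pics/a7.png

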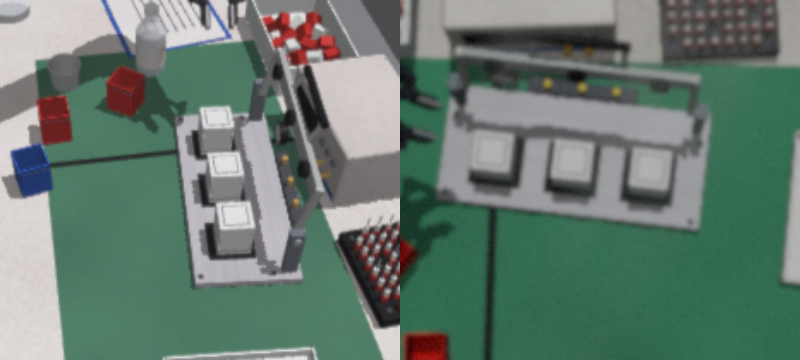

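All three pots stand mouth-down on their gaskets ((215,130), (225,175), (235,228)), and the bar is open. Now taking the handle again.

```bash
python3 -m jog '-1 0 -1 0 0 0 33;-2 1 0 0 2 0 33;-2.71 2.12 1.2 0 4.54 0 33;-2.71 2.12 1.2 0 4.54 0 33;-2.71 2.12 1.2 0 4.54 0 33;-2.71 2.12 1.2 0 4.54 0 33;-2.71 2.12 1.2 0 4.54 0 33;-2.71 2.12 1.2 0 4.54 0 33;-2.71 2.12 1.2 0 4.54 0 33'; python3 - <<'E'
from h import *
D=tool([0,0,-1],jx);move([.7613,.0623,.2134],D);print(np.round(arm.get_obs()["joints"],2))
f=lambda a:np.array([-np.cos(a+.118),np.sin(a+.118)])*.136
for a in np.arange(1.65,-.11,-.1):
    d=(f(a)-f(1.75))/.06;print(round(a,2),np.round(d,2))
E
```

```text
time_s: 56.45
eef_pos: [0.7618, 0.067, 0.2929]
orientation: [-3.139, -0.002, 1.48]
wrist_force: [1.1, -0.1, -0.3]
width: 0.0329
gripper_force: 0.0
row -0.081 0.002 1.326 -0.013 -0.009 0.029 n>= 2
[-0.16  0.71  0.03  1.09 -0.02  1.34 -0.23]
1.65 [-0.22  0.06]
1.55 [-0.44  0.09]
1.45 [-0.67  0.1 ]
1.35 [-0.9   0.09]
1.25 [-1.12  0.05]
1.15 [-1.34 -0.  ]
1.05 [-1.55 -0.08]
0.95 [-1.76 -0.18]
0.85 [-1.95 -0.3 ]
0.75 [-2.13 -0.44]
0.65 [-2.29 -0.59]
0.55 [-2.44 -0.76]
0.45 [-2.57 -0.95]
0.35 [-2.69 -1.14]
0.25 [-2.78 -1.35]
0.15 [-2.85 -1.57]
0.05 [-2.9  -1.79]
-0.05 [-2.93 -2.01]
```

```bash
python3 -m jog '-.08 0 .5 0 0 0 33;-.08 0 1 0 0 0 33;-.08 0 1.32 0 0 0 33;-.08 0 1.32 0 0 0 33;-.08 0 1.32 0 0 0 0;-.08 0 1.32 0 0 0 0;-.08 0 1.32 0 0 0 0;-.08 0 1.32 0 0 0 0;-.08 0 1.32 0 0 0 0' 40;python3 -m jog '0 -.22 -.06 0 0 0 0;0 -.44 -.09 0 0 0 0;0 -.67 -.1 0 0 0 0;0 -.9 -.09 0 0 0 0;0 -1.12 -.05 0 0 0 0;0 -1.34 0 0 0 0 0;0 -1.55 .08 0 0 0 0;0 -1.76 .18 0 0 0 0;0 -1.95 .3 0 0 0 0;0 -2.13 .44 0 0 0 0;0 -2.29 .59 0 0 0 0;0 -2.44 .76 0 0 0 0'
```

```text
time_s: 57.58
eef_pos: [0.7625, 0.0595, 0.2159]
orientation: [3.14, -0.003, 1.476]
wrist_force: [-1.2, 1.7, 5.4]
width: 0.0111
gripper_force: 39.6
time_s: 59.08
eef_pos: [0.6159, 0.074, 0.1702]
orientation: [3.142, -0.003, 1.476]
wrist_force: [-4.2, 2.4, 8.2]
width: 0.0114
gripper_force: 47.1
```

```bash
python3 -m jog '0 -.13 .19 0 0 0 0;0 -.25 .38 0 0 0 0;0 -.34 .59 0 0 0 0;0 -.41 .81 0 0 0 0;0 -.45 .95 0 0 0 0;0 -.46 1.05 0 0 0 0;0 -.47 1.12 0 0 0 0;0 -.47 1.16 0 0 0 0;0 -.47 1.18 0 0 0 0;0 -.47 1.18 0 0 0 0'; python3 - <<'E'
from h import *
c=snap();view(c,"pics/a8.png",(130,340,230,463),(120,300,220,420))
E
```

```text
time_s: 60.32
eef_pos: [0.5851, 0.0771, 0.0974]
orientation: [-3.135, -0.002, 1.477]
wrist_force: [-7.2, 2.9, 1.8]
width: 0.0112
gripper_force: 50.6
```

```bash
python3 -m jog '0 0 0 0 0 0 20;0 0 0 0 0 0 33;0 0 0 0 0 0 33;0 0 -.6 0 0 0 33;0 0 -1 0 0 0 33;0 0 -1 0 0 0 0;0 0 -1 0 0 0 0;0 0 -1 0 0 0 0;0 0 -1 0 0 0 0;0 0 -.8 0 0 0 0;0 0 -.6 0 0 0 0;0 0 -.5 0 0 0 0' 20; python3 -m jog '0 0 .08 0 0 0 0;0 0 .12 0 0 0 0;0 0 .15 0 0 0 0;0 0 .17 0 0 0 0'
```

```text
time_s: 61.92
eef_pos: [0.587, 0.0757, 0.1267]
orientation: [-3.139, -0.001, 1.476]
wrist_force: [-0.2, 0.7, -1.0]
width: 0.0002
gripper_force: 0.0
time_s: 62.42
eef_pos: [0.5878, 0.0759, 0.1181]
orientation: [-3.141, -0.002, 1.476]
wrist_force: [-1.3, -0.1, 0.3]
width: 0.0003
gripper_force: 0.3
```

```bash
python3 -m jog '0 0 .03 0 0 0 0;0 0 .05 0 0 0 0;0 0 .05 0 0 0 0'; python3 -m jog '0 0 .04 0 0 0 0;0 0 .06 0 0 0 0;0 0 .06 0 0 0 0'; python3 -m jog '0 0 .04 0 0 0 0;0 0 .06 0 0 0 0;0 0 .06 0 0 0 0'
```

```text
time_s: 62.8
eef_pos: [0.588, 0.0759, 0.1172]
orientation: [-3.141, -0.002, 1.476]
wrist_force: [-6.5, -0.9, 19.3]
width: 0.0
gripper_force: 9.5
time_s: 63.18
eef_pos: [0.5882, 0.0759, 0.1168]
orientation: [-3.141, -0.002, 1.475]
wrist_force: [-17.2, -2.7, 46.2]
width: 0.0003
gripper_force: 23.3
time_s: 63.55
eef_pos: [0.5884, 0.0759, 0.1164]
orientation: [3.142, -0.002, 1.475]
wrist_force: [-27.0, -4.1, 73.6]
width: 0.0
gripper_force: 37.3
```

```bash
python3 -m jog '0 0 -.2 0 0 0 0;0 0 -.8 0 0 0 0;0 0 -1.6 0 0 0 0;0 0 -2.4 0 0 0 0;-.0 -1 -3 0 0 0 20;0 -2 -3 0 0 0 30;0 -3 -3 0 0 0 30;0 -3 -3 0 0 0 30;0 -3 -3 0 0 0 30'; python3 - <<'E'
from h import *
c=snap();view(c,"pics/a9.png",(130,420,210,532),(110,320,190,500))
tops(c,.533,-.311);tops(c,.641,-.32)
for n in c:
    P=cloud(c[n]);g=(P[...,0]>.55)&(P[...,0]<.61)&(P[...,1]>-.0)&(P[...,1]<.16)&(P[...,2]>.09)&(P[...,2]<.15);print(n,g.sum(),np.median(P[g],axis=0) if g.any() else 0)
E
```

```text
time_s: 64.68
eef_pos: [0.4095, 0.0928, 0.2885]
orientation: [3.141, -0.002, 1.476]
wrist_force: [0.4, -0.3, -0.6]
width: 0.0301
gripper_force: 0.0
side ztop 72.6 rect [ 529.4 -312.    57.6   54.1   84.4] mean [ 528.7 -314.1] 586
top ztop 75.4 rect [ 527.1 -309.5   54.7   55.9   84.7] mean [ 527.  -309.4] 367
side ztop 72.3 rect [ 643.1 -322.5   54.8   55.4    3.4] mean [ 641.8 -324.4] 580
top ztop 75.7 rect [ 640.9 -319.8   55.2   55.3    4.1] mean [ 640.8 -319.7] 366
side 211 [0.58571861 0.06440508 0.11475881]
top 281 [0.58424774 0.07968608 0.11501673]
```

View pics/a9.png

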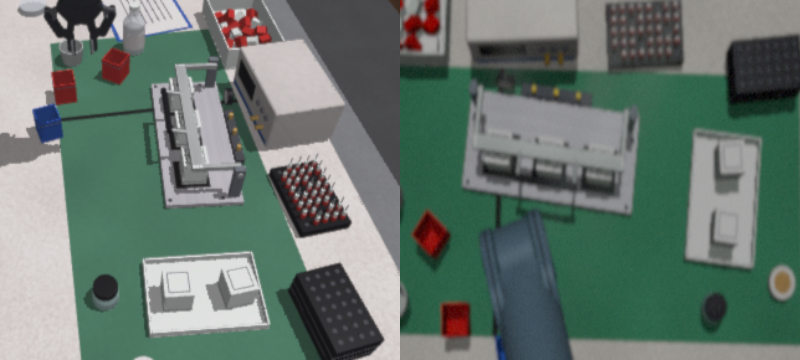

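The bar is shut over all three pots (around (190,140)), and both tested pots stand in the tray at (178,290) and (240,285). The look-alikes and round things have not moved. Handing in.

```bash
python3 -c "
from workcell import arm
print(arm.finish_job())"
```

```text
the job is handed in; nothing more can be done
None
```

The jig is changed over and handed in: the tested pot stands mouth-down in the white tray, all three untested pots sit mouth-down on their gaskets (within about 2 mm of centre), and the clamp bar is down against its stop, which I pressed with about 74 N at the wrist, against the 120 N limit.

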